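# Seat a pipe clip on its keyed raiser block with tongs

## Task

Take the tongs from their pot and with them lift the pipe clip out of its deep bin, without touching the clip with the gripper itself. Set the clip down gently on the raiser block so that the pocket under it fits over the key and it sits flush, then stand the tongs back in their pot; leave the other fittings and tools where they are.

Things in the scene. Friction and masses are not known exactly. Their poses are not given: they have to be found in the camera images.
- tongs_grip (a point): Grip point of steel parallel-action tongs (120 g, 131 mm tall) standing tips down in their pot: two flat upright legs, facing along y, joined by a short bar near the top. z up; 100 mm above the tips' undersides. Grip the outer faces here along y: plates 24 mm wide (x), from 21 mm below to 31 mm above this point, 50 mm apart over the outside at rest. Half-turn symmetric.
- tongs_foot (a point): Midway between the undersides of the tong tips (axes as tongs_grip). Legs 5 mm thick, 14 mm wide (x) here; they stay parallel: tip gap = outside grip width less 10 mm, 40 mm at rest (both points are midway then), stop at 23. A spring parts them: 4.5 N at rest, +0.3 N per mm of closing. Squeezed to 43-48 mm outside: held, tips open. Squeezed with 20 N or more: clamps the clip, at 36 mm.
- pot_floor (a point): Centre of the inner floor (4 mm above the bench) of the fixed open plastic pot for the tongs. Inside 26 (x) by 66 mm (y), walls 4 mm, rim 55 mm above the bench; low foot 60 by 96 mm. The tongs stand in it with their y along its y, tips on the floor, some 6 mm (x) and 8 mm (y) free on each side.
- clip_center (a point): Centre of the foot block of a loose pale grey pipe clip (45 g): 60 (x) by 26 (y) by 22 mm (z), this point 11 mm above its underside. Tongs take it by the long sides, along y. Two curved saddle arms, 18 mm wide (y), rise to 60 mm above the underside, the taller at +x. Blind pocket below: x -11.5 to +27.5 mm, 12 mm wide, 8.5 mm deep; fits the key one way round only.
- bin_floor (a point): Centre of the inner floor (4 mm above the bench) of the fixed grey bin with the clip: inside 140 (x) by 84 mm (y), walls 4 mm, rim 65 mm above the bench; too narrow for an open gripper. The clip lies upright on the floor in its -x half, roughly along x; a loose end cap in the +x half. Two like bins of other fittings stand about 140 mm to the side, centre to centre.
- raiser_seat (a point): Centre of the flat top (28 mm above the bench) of the fixed raiser block, 60 (x) by 26 mm (y), on a steel plate 100 by 60 mm. On it a key 34 (x) by 8 mm, 7 mm high, its middle 8 mm towards +x; its top 2 mm narrowed to 30 by 5. Seated, the clip lies on this face, its centre 11 mm above this point, x axes alike (taller arm at the key's end); about 2 mm of play each way.
- tee: Bystander: loose grey pipe tee, 84 mm long, 42 mm thick, lying on the bench behind the raiser; origin at its underside.
- coupling: Bystander: loose grey pipe coupling, ring 56 mm across and 50 mm high, standing on the bench; origin at its underside.
- tape_measure: Bystander: black tape measure, 70 by 35 by 62 mm, standing on the bench; origin at its underside.
- cap: Bystander: small grey end cap, 30 mm across, 19 mm high, standing in the clip's bin in its +x half; origin at its underside.
Mind the look-alikes: they are no part of the job. What is shaped like the part that bears tongs_grip but yellow is not meant. What is shaped like the part that bears raiser_seat but purple is not meant.

How it is judged:
On the way, in this order (a step that is already met when the one before it is completed fails the run):
1. the clip is held in the tongs, lifted clear of its bin (its centre more than 85 mm above the bench) (height (world z) of clip_center above 0.085 m and contact force between clip and tongs above 0.5 N), for 0.2 s.
2. the clip sits flush on the raiser block, its pocket over the key (x of clip_center in the frame of raiser_seat between -0.004 and 0.004 m and y of clip_center in the frame of raiser_seat between -0.004 and 0.004 m and z of clip_center in the frame of raiser_seat between 0.008 and 0.0135 m and angle between the x axis of clip_center and the x axis of raiser_seat, either way round below 0.14 rad and angle between clip_center's own z axis and vertical below 0.08 rad), for 0.2 s.
At the end, for the whole second after the job is handed in: Clip flush on the raiser, key in its pocket: within 4 mm in x and y, 0.14 rad in yaw, 0.08 rad of level, centre 8 to 13.5 mm above the seat; clear of the tongs, at rest. Tongs at rest in the pot: tips within 20 mm of its middle, under 14 mm above the bench, lean under 0.35 rad (all of step 2 and linear speed of each of clip, tongs below 0.02 m/s and contact force between clip and tongs below 0.05 N and horizontal distance between tongs_foot and pot_floor below 0.02 m and height (world z) of tongs_foot below 0.014 m and angle between tongs_grip's own z axis and vertical below 0.35 rad); the robot touches nothing.
It fails at once if the gripper or arm touches the clip (contact force between any of the fingers, the arm and clip above 0.3 N).
It fails at once if the clip is let go more than 12 mm above its seat on the raiser block (horizontal distance between clip_center and raiser_seat below 0.04 m and z of clip_center in the frame of raiser_seat above 0.023 m and contact force between clip and tongs below 0.02 N).
It fails at once if the tee, coupling, tape measure or end cap is shifted by more than 40 mm (distance of any of tee, coupling, tape_measure, cap from where it was at the start of the episode above 0.04 m).
It also fails if it takes over 54 s, if anything falls off the work surface, if the arm or the gripper's body presses on something with over 40 N, if the wrist force passes 120 N, or if a joint passes its speed limit or range.

## Robot

A 6-joint arm with a two-finger parallel gripper is mounted at the origin on the work surface. World frame = base frame: x ahead of the robot, y to its left, z up, the work surface at z = 0. Lengths are in m, angles in rad, forces in N, time in s.
With the tool pointing down it reaches from about 0.375 to 0.9 m from the base axis. Payload 3.1 kg.
Tool frame: the origin (TCP) lies where the fingers leave the gripper's body, on its centre line; the fingertips stand manip.tip_reach ahead of it and the grasp point (between the pads) lies 54 mm ahead of it (manip.tip_reach is the distance from the TCP to the fingertips, in m); z points along the fingers, y is the direction in which the jaws open and shut (so a half turn about z gives the same grasp; the last joint's range is limited). The gripper opens to 85 mm and grips with 20 to 120 N. Pads are 22 mm wide; open, the fingers measure 114 mm over their backs; the gripper's body (76 mm by 85 mm) begins 54 mm behind the grasp point. The pads swing forward as they close: fully open they stand 13 mm farther back than shut.
Start: joints at [0.972, 0.527, 1.433, -0, 1.181, -0.178], TCP at [0.255, 0.57, 0.304] pointing down, gripper open.
Joint ranges: [-3.08, 3.08], [-0.75, 2.2], [0.22, 2.44], [-1.43, 4.57], [0, 2.65], [-2.85, 2.85]. Speed limits (rad/s): [2.79, 2.79, 3.14, 3.14, 3.14, 3.14].

## Interface

Orientations are given as a unit quaternion [x, y, z, w].
In Python, from station import manip, cams, order gives the robot as it stands. The module is installed in compiled form; this text tells all that it offers.
- The arm moves only by the tool drive_tool, never from a script. Its arguments are lists of equal length, an entry for each row: "linear": the shift along the tool's x, y, z in mm, a list of three; "rot": the turn, a rotation vector about the tool's x, y, z in degrees, a list of three; "hand": the finger opening in mm, from 0 to 85.4. A call has 1 to 20 rows; each row shifts and turns the pose as measured when the row begins, along the tool's axes as they then stand; what a row does not reach is not made up. A row lasts 1/12 s, in which the tool goes at most 41.7 mm and 7.16 degrees, less where a joint would pass 70% of its speed; a pose out of reach is approached as far as the arm can. A call with a gripper value outside its range is refused whole. The fingers move at their own pace and stop on an object; "force" is the grip in N (left out, the last holds). Time passes only in rows, so rows that do not move let the fingers close. It gives the time, the measured TCP pose, the force and the opening at its end, in the units of the state.
- manip.sense(): the state, without advancing time (a new reading comes with each control period).
- cams.snapshot(name): name is "scene" or "top" or "wrist"; returns the picture (400x640x3 uint8, red, green, blue); there is no depth.
- cams.camera_model(name): a dict with "vfov" (degrees; the focal length in pixels is half the picture's height over the tangent of half this angle, whatever the lens; pixels are square), "cx", "cy" (the principal point, pixels), "rvec" (rotation vector, rad) and "tvec" (3), from world to camera coordinates, as OpenCV has them. Camera axes: x right, y down, z forward; pixel columns grow to the right and rows downward; lengths in m; the calibration is good to about 2 mm. A picture is of the moment at which its call begins: read the wrist's pose just before it. camera_model takes no time and is no camera call; for the wrist camera it gives the pose at the moment of the call.
- order.sign_off(): hands the job in, once; it reports no verdict.
Trained networks look in the newest picture that a camera, given by its name, has taken for a name from the list of things; names that differ only in an ending like _2 or _b are one class to them, and where a whole thing is asked for, a point or a joint stands for the part that bears it (a point fixed in the world has none). Each returns a list of dicts, best first, with "score" (0 to 1); they miss things now and then, are a little off and sometimes report something else, mostly with a low value. They report only what shows in the picture. A call takes as long as a camera call. They do not tell look-alikes from the thing itself.
- cams.regions_of(label, camera): "pixels" (400x640 bool, what is visible of it) and "rect" ([left, top, right, bottom] in pixels, round what is visible of it).
- cams.spot_point(label, camera): "at" ([column, row] in pixels: a listed point, or the origin of a listed thing).
The state is a dict: "t": time; "q": joint angles; "qd": joint speeds; "tau": joint torques, N m; "tcp_pos": TCP position; "tool_rot": TCP orientation; "force": force on the tool from outside, world axes, zero at the start; "ft_torque": the same for the moment, N m; "finger_gap": opening from 0.0 (shut) to 1.0 (fully open).
Only numpy, scipy, OpenCV 4.12 (cv2) and the standard library are available. Lean on these libraries where they do the work, as an engineer would, in place of code of your own. Each camera call takes 0.05 s, during which the arm holds its last target. There are 200 camera calls.

## Working session

There is one attempt and no reset: what is moved stays moved. The work goes in short steps, Python scripts to look and compute and a tool call to move; the robot and the scene stay as the last step left them, time stands still between calls to the robot, and variables do not carry over. Pictures are saved under pics/ and viewed, about 8 in all and at most 12, crops included, and the job is handed in when it is done.

Besides the shell and the picture viewer there is one more tool, called after ">>>" as name(argument=value, ...), one argument or row to a line, values as JSON. drive_tool: Moves the arm, as the interface text tells. Its arguments: {"type":"object","properties":{"linear":{"type":"array","items":{"type":"array","items":{"type":"number"}}},"rot":{"type":"array","items":{"type":"array","items":{"type":"number"}}},"hand":{"type":"array","items":{"type":"number"}},"force":{"type":"number"}},"required":["linear","rot","hand"]}

```bash
mkdir -p pics; cat > h.py <<'E'
import numpy as np, cv2
from scipy.spatial.transform import Rotation as R
from station import manip, cams, order
def save(n,im,crop=None,s=1):
    if crop: im=im[crop[1]:crop[3],crop[0]:crop[2]]
    im=cv2.resize(im,None,fx=s,fy=s,interpolation=cv2.INTER_CUBIC)
    cv2.imwrite(f'pics/{n}.png',im[:,:,::-1])
def mod(c):
    m=cams.camera_model(c); f=200/np.tan(np.radians(m['vfov'])/2)
    K=np.array([[f,0,m['cx']],[0,f,m['cy']],[0,0,1]]); return K,R.from_rotvec(np.array(m['rvec']).ravel()).as_matrix(),np.array(m['tvec']).ravel()
def ray(c,px,z,M=None):
    K,r,t=M or mod(c); d=r.T@np.linalg.inv(K)@np.array([px[0],px[1],1]); o=-r.T@t
    return o+d*(z-o[2])/d[2]
def proj(c,p,M=None):
    K,r,t=M or mod(c); q=(r@np.atleast_2d(p).T).T+t; q=(K@q.T).T; return q[:,:2]/q[:,2:]
E
python3 - <<'E'
from h import *
s=manip.sense(); print(s, manip.tip_reach)
ims=[cams.snapshot('scene'),cams.snapshot('top')]
save('a_scene',ims[0],s=1.2); save('a_top',ims[1],s=1.2)
Z={'tongs_grip':.104,'tongs_foot':.004,'pot_floor':.004,'clip_center':.015,'bin_floor':.004,'raiser_seat':.028,'tee':0,'coupling':0,'tape_measure':0,'cap':.004}
for c in ('top','scene'):
    K,r,t=mod(c); print(c,-r.T@t,K[0,0])
    for n,z in Z.items():
        for d in cams.spot_point(n,c)[:3]: print(c,n,round(d['score'],2),np.round(d['at'],1),np.round(ray(c,d['at'],z),4))
E
```

```text
{'t': 0.0, 'q': array([ 9.71433480e-01,  5.28459413e-01,  1.43390016e+00,  2.71594676e-05,
        1.18137771e+00, -1.78494165e-01]), 'qd': array([-0.00059687,  0.00112206, -0.00124672,  0.00121834,  0.00110249,
       -0.00019685]), 'tau': array([ 1.43059115e-03, -4.42354989e+01, -1.78024471e+01, -1.32986656e-04,
        8.38312990e-03,  1.62731942e-05]), 'tcp_pos': array([0.25499292, 0.57001004, 0.30293827]), 'tool_rot': array([ 2.08889614e-01,  9.77938638e-01, -9.87470628e-04, -4.18239375e-04]), 'force': array([-1.10248744,  0.3980485 , -0.14455761]), 'ft_torque': array([-0.00867534, -0.00598863,  0.00842371]), 'finger_gap': 1.000441005796654} 0.0726
top [ 0.35480279 -0.03999229  1.39959232] 472.687370797031
top tongs_grip 0.74 [426.7 197.6] [ 0.5129 -0.3578  0.104 ]
top tongs_grip 0.74 [449.  234.7] [ 0.409  -0.4139  0.104 ]
top tongs_grip 0.47 [409.8 237.6] [ 0.4035 -0.3056  0.104 ]
top tongs_foot 0.74 [437.9 235.7] [ 0.411  -0.4096  0.004 ]
top tongs_foot 0.54 [415.8 201.7] [ 0.5136 -0.3491  0.004 ]
top tongs_foot 0.47 [404.7 236.2] [ 0.4118 -0.3112  0.004 ]
top pot_floor 0.86 
[... 1155 characters left out ...]
 ]
scene pot_floor 0.36 [349.6 221.7] [ 0.4338 -0.0039  0.004 ]
scene clip_center 0.88 [423.9 334. ] [0.5017 0.3035 0.015 ]
scene bin_floor 0.6 [409.4 345.6] [0.537  0.3005 0.004 ]
scene raiser_seat 0.94 [289.9 198.3] [ 0.5196 -0.14    0.028 ]
scene raiser_seat 0.9 [310.5 123.6] [ 0.3006 -0.3476  0.028 ]
scene raiser_seat 0.66 [334.5 162.7] [ 0.3485 -0.1713  0.028 ]
scene tee 0.81 [228.3 238.1] [ 0.6978 -0.147   0.    ]
scene tee 0.57 [398.5 366.9] [0.5814 0.3154 0.    ]
scene tee 0.36 [396.6 262.5] [0.421  0.1495 0.    ]
scene coupling 0.83 [348.5 219.6] [ 0.4297 -0.0127  0.    ]
scene tape_measure 0.82 [397.6 265.7] [0.4252 0.1569 0.    ]
scene cap 0.52 [400.6 367.1] [0.5798 0.3185 0.004 ]
```

View pics/a_top.png

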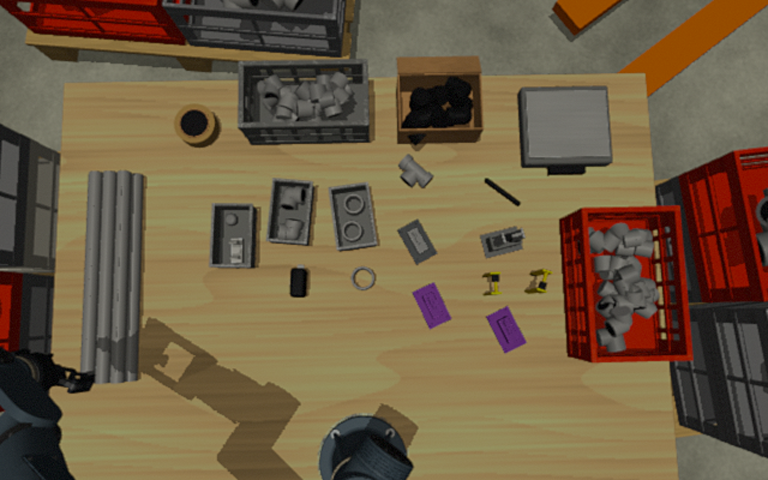

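View pics/a_scene.png

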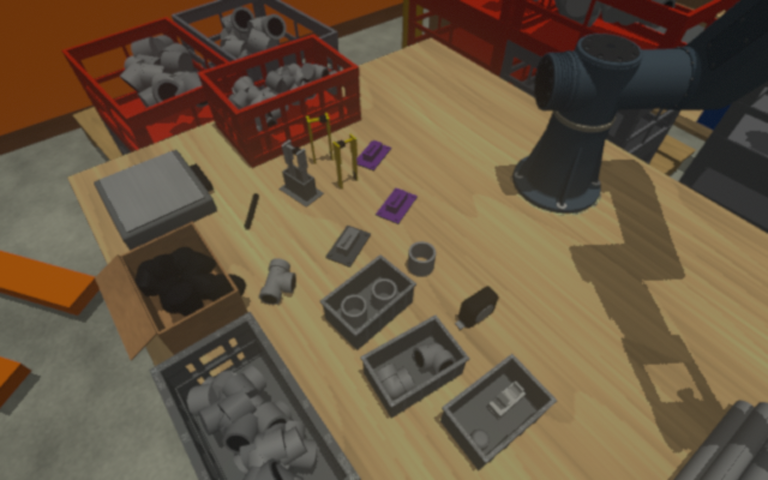

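The named candidates, in viewed (×1.2) pixels of the top picture:
- **Tongs:** the grey pair in the pot at (502,241) is meant. The yellow ones at (491,283) and (540,280) are look-alikes.
- **Raiser:** the grey block at (417,241) is meant. The purple ones at (431,305) and (506,328) are not.
- **Clip bin:** the left bin at (233,236), with the pale clip at (236,250) and the cap at (231,219).

I'll confirm these in one enlarged crop.

```bash
python3 - <<'E'
from h import *
s=manip.sense(); K,r,t=mod('wrist'); T=R.from_quat(s['tool_rot']).as_matrix()
print('cam in tool',T.T@(-r.T@t-s['tcp_pos']),'\naxes',np.round(T.T@r.T,3),K)
im=cams.snapshot('top')
a=cv2.resize(im[160:300,330:470],None,fx=4,fy=4,interpolation=cv2.INTER_CUBIC)
cv2.imwrite('pics/b.png',a[:,:,::-1])
for n in ('raiser_seat','pot_floor','clip_center','tongs_grip'):
  for d in cams.regions_of(n,'top')[:3]:
    m=d['pixels'].astype(np.uint8); c=max(cv2.findContours(m,0,1)[0],key=len); print(n,d['score'],d['rect'],cv2.minAreaRect(c), im[d['pixels']].mean(0))
E
```

```text
cam in tool [ 0.06965881  0.00064652 -0.06943699] 
axes [[-0.001 -0.962 -0.274]
 [ 1.    -0.001 -0.   ]
 [-0.    -0.274  0.962]] [[280.57837837   0.         321.09819875]
 [  0.         280.57837837 197.63850636]
 [  0.           0.           1.        ]]
raiser_seat 0.87 [332.0, 181.3, 364.2, 218.6] ((347.2000427246094, 200.40000915527344), (33.093807220458984, 20.57182502746582), 63.43495178222656) [77.71932515 77.45092025 73.06134969]
raiser_seat 0.76 [406.1, 253.4, 437.2, 295.3] ((421.63140869140625, 273.93194580078125), (35.378658294677734, 20.45123291015625), 62.59242630004883) [ 90.71048951  44.53426573 104.59160839]
pot_floor 0.71 [403.6, 189.0, 433.2, 213.0] ((417.91180419921875, 201.14706420898438), (19.16031265258789, 30.80202293395996), 75.96376037597656) [72.27345845 71.97319035 67.54155496]
pot_floor 0.21 [329.8, 185.4, 365.4, 219.2] ((347.6461486816406, 201.13075256347656), (32.86920166015625, 20.0936222076416), 60.255123138427734) [77.04186047 76.83565891 72.90387597]
clip_center 0.72 [193.3, 194.7, 205.3, 217.5] ((197.5, 207.5), (19.0, 11.0), 90.0) [111.75121951 110.10731707 102.90731707]
tongs_grip 0.57 [292.5, 221.6, 315.1, 240.6] ((302.0, 231.5), (19.0, 18.0), 90.0) [100.85616438  95.83561644  86.13013699]
tongs_grip 0.54 [410.9, 189.4, 434.2, 202.2] ((423.50830078125, 197.0311279296875), (8.696114540100098, 26.732498168945312), 75.0685806274414) [62.4893617  61.79255319 57.94148936]
tongs_grip 0.53 [403.1, 186.4, 436.9, 216.8] ((418.05242919921875, 201.22296142578125), (20.728059768676758, 33.09618377685547), 76.75948333740234) [76.874 75.138 68.634]
```

View pics/b.png

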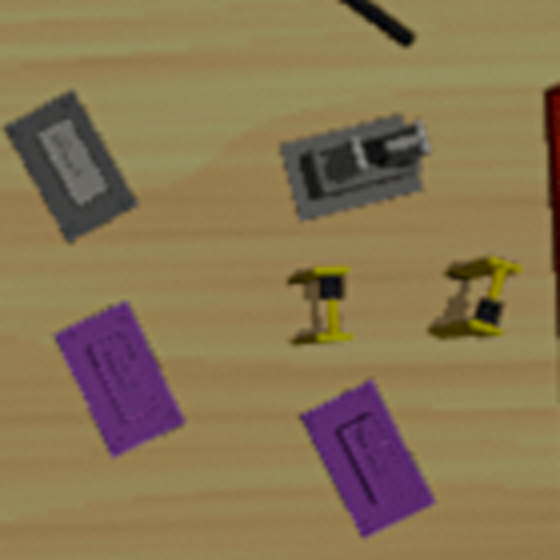

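The crop confirms it. The steel tongs in the grey pot are at crop (360,165) and the grey raiser at crop (70,165). The yellow tongs at (320,305) and (480,300) and the purple blocks at (120,380) and (367,460) are the look-alikes. First move: look into the bin with the wrist camera.

>>> drive_tool(
  linear=[
    [-32,-15.5,0],
    [-32,-15.5,0],
    [-32,-15.5,0],
    [-32,-15.5,0],
    [-32,-15.5,0],
    [-32,-15.5,0],
    [-32,-15.5,0],
    [-32,-15.5,0],
    [-32,-15.5,0],
    [-32,-15.5,0],
    [0,0,0],
    [0,0,0],
  ],
  rot=[
    [0,0,0],
    [0,0,0],
    [0,0,0],
    [0,0,0],
    [0,0,0],
    [0,0,0],
    [0,0,0],
    [0,0,0],
    [0,0,0],
    [0,0,0],
    [0,0,0],
    [0,0,0],
  ],
  hand=[85,85,85,85,85,85,85,85,85,85,85,85],
)

```text
t: 2.35
tcp_pos: [0.4953, 0.2894, 0.3042]
tool_rot: [0.206, 0.979, 0.003, 0.003]
force: [0.2, -0.1, -0.3]
finger_gap: 0.995
```

```bash
cat >> h.py <<'E'
def look(c,names,n,crop=None,s=1.2):
    M=mod(c); im=cams.snapshot(c); save(n,im,crop,s); np.savez('pics/'+n,im=im,K=M[0],r=M[1],t=M[2])
    for k,z in names.items():
        for d in cams.spot_point(k,c)[:2]: print(c,k,round(d['score'],2),np.round(d['at'],1),np.round(ray(c,d['at'],z,M),4))
    return im,M
def plan(p,phi,rows=None,zrot=True):
    "rows to bring the TCP to p (m) with tool y at angle phi (deg), tool down: print mm and deg"
    s=manip.sense(); T=R.from_quat(s['tool_rot']); y=T.as_matrix()[:,1]; cur=np.degrees(np.arctan2(y[1],y[0]))
    dphi=(phi-cur+180)%360-180; d=(np.array(p)-s['tcp_pos'])*1000
    g=np.radians(phi); goal=R.from_matrix(np.array([[-np.sin(g)*-1*-1*-1,np.cos(g),0],[-np.cos(g),np.sin(g),0],[0,0,-1]]).astype(float)) 
    n=rows or int(max(np.ceil(np.linalg.norm(d)/38),np.ceil(abs(dphi)/6.8),1))
    a=np.radians(cur); print('cur',np.round(s['tcp_pos'],4),round(cur,2),'tilt',np.round(np.degrees((T.inv()*goal).as_rotvec()),2),'d',np.round(d,1),'dphi',round(dphi,2),'rows',n)
    L=[]
    for i in range(n):
        w=np.radians(cur+dphi*i/n); Tm=np.array([[np.sin(w),np.cos(w),0],[-np.cos(w),np.sin(w),0],[0,0,-1]]); L.append([round(float(v),1) for v in Tm.T@(d/n)])
    print(L); print('rot z',round(-dphi/n,2))
E
python3 - <<'E'
from h import *
print(manip.sense()['tcp_pos'])
look('wrist',{'clip_center':.015,'bin_floor':.004,'cap':.004},'c')
for k in ('clip_center',):
  for d in cams.regions_of(k,'wrist')[:2]: print(d['score'],d['rect'],cv2.minAreaRect(np.argwhere(d['pixels'])[:,::-1].astype(np.float32)))
E
```

```text
[0.4952717  0.28939698 0.30417761]
wrist clip_center 0.73 [326.6 174.9] [0.5021 0.2973 0.015 ]
wrist bin_floor 0.92 [340.9 195.6] [0.5386 0.303  0.004 ]
wrist cap 0.91 [360.9 218.8] [0.5812 0.3156 0.004 ]
0.64 [311.2, 150.9, 349.2, 204.8] ((329.1206970214844, 176.4482879638672), (48.1894645690918, 20.87772560119629), 66.80140686035156)
```

View pics/c.png

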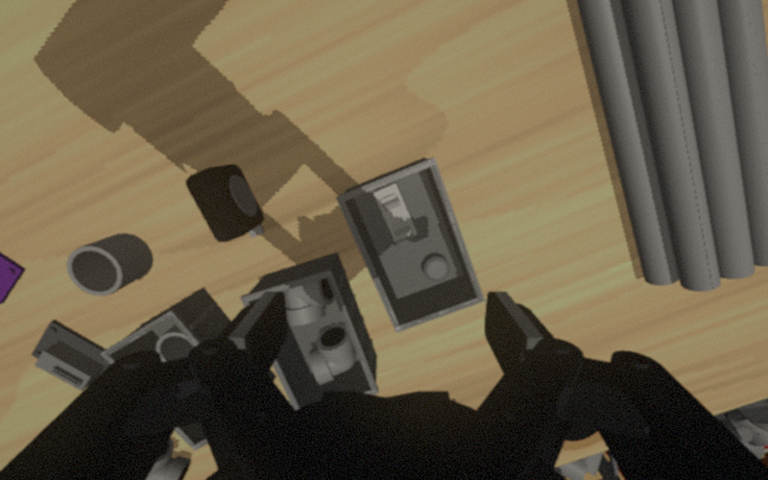

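The wrist picture shows the clip's bin in the middle (rim corners at about (340,200), (432,160), (482,297) and (397,328)). The clip is at (397,212) and the cap at (435,266). I'll go closer along the camera axis.

>>> drive_tool(
  linear=[
    [-9,1,31],
    [-9,1,31],
    [-9,1,31],
    [-9,1,31],
    [0,0,0],
    [0,0,0],
  ],
  rot=[
    [0,0,0],
    [0,0,0],
    [0,0,0],
    [0,0,0],
    [0,0,0],
    [0,0,0],
  ],
  hand=[85,85,85,85,85,85],
)

```text
t: 3.1
tcp_pos: [0.527, 0.2909, 0.1801]
tool_rot: [0.196, 0.98, 0.006, 0.006]
force: [0.5, -0.3, 0.3]
finger_gap: 0.991
```

```bash
python3 - <<'E'
from h import *
print(manip.sense()['tcp_pos'])
im,M=look('wrist',{'clip_center':.015,'bin_floor':.004,'cap':.004},'d0')
d=cams.regions_of('clip_center','wrist')[0]; print(d['rect'])
x0,y0=210,60
save('d',im,(x0,y0,x0+220,y0+200),3)
E
```

```text
[0.52697729 0.29085226 0.18014032]
wrist clip_center 0.9 [314.6 170.2] [0.5025 0.2983 0.015 ]
wrist bin_floor 0.84 [331.4 200.8] [0.5364 0.3004 0.004 ]
wrist cap 0.6 [364.9 236.9] [0.5822 0.3163 0.004 ]Traceback (most recent call last):
  File "<stdin>", line 4, in <module>
IndexError: list index out of range
```

```bash
python3 - <<'E'
from h import *
z=np.load('pics/d0.npz'); save('d',np.clip(z['im'].astype(float)*1.4,0,255).astype(np.uint8),(240,70,440,270),3)
E
```

```text
(no output)
```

View pics/d.png

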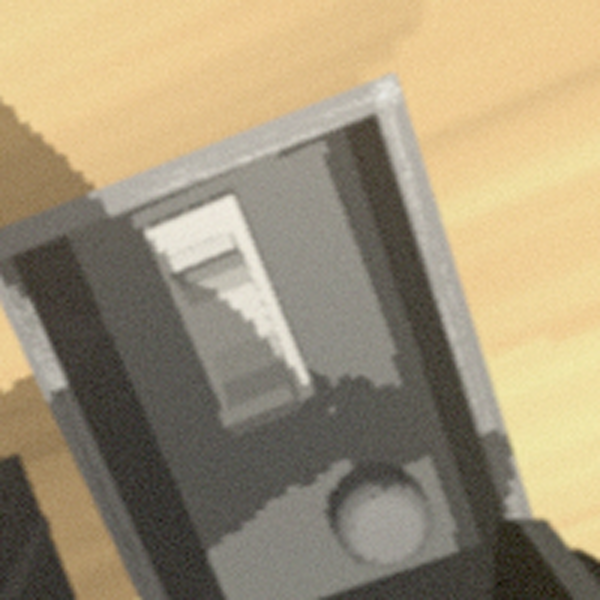

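```bash
python3 - <<'E'
from h import *
z=np.load('pics/d0.npz'); M=(z['K'],z['r'],z['t'])
print('cam',-M[1].T@M[2])
c=np.array([[145,228],[235,195],[312,388],[228,428]])/3+[240,70]
P=np.array([ray('w',p,.026,M) for p in c]); print(P.round(4)); 
for i in range(4): print(np.linalg.norm(P[i]-P[(i+1)%4]))
cen=P.mean(0); u=(P[2]+P[3]-P[0]-P[1]); a=np.degrees(np.arctan2(u[1],u[0])); print(cen,a)
for b in ([[-15,235],[395,82]],):pass
# rim outer corners
for p in ([395,80],): print('rim',ray('w',np.array(p)/3+[240,70],.065,M))
im=cams.snapshot('scene'); 
u=np.array([np.cos(np.radians(a)),np.sin(np.radians(a)),0]); v=np.array([-u[1],u[0],0])
for h in (.026,.045,.064):
  for sx in (-.03,.03):
    print(h,sx,[((proj('w',[cen[0],cen[1],h]+u*sx+v*sy,M)[0]-[240,70])*3).round() .tolist() for sy in (.009,-.009)])
A=cv2.resize(im[290:390,360:470],None,fx=5,fy=5,interpolation=cv2.INTER_CUBIC); cv2.imwrite('pics/e.png',np.clip(A[:,:,::-1]*1.4,0,255))
for h in (.004,.026,.064):
  for sx in (-.03,.03): print('scene',h,sx,((proj('scene',[cen[0],cen[1],h]+u*sx)[0]-[360,290])*5).round())
E
```

```text
cam [0.46201632 0.31758978 0.24898021]
[[0.4749 0.2877 0.026 ]
 [0.4762 0.3127 0.026 ]
 [0.5327 0.3121 0.026 ]
 [0.5344 0.2861 0.026 ]]
0.025022879463214968
0.05644680798678431
0.026061746034169976
0.05951037756240045
[0.50453804 0.29966208 0.026     ] -1.1439640426170166
rim [0.46510846 0.35308178 0.065     ]
0.026 -0.03 [[220.0, 195.0], [156.0, 221.0]]
0.026 0.03 [[301.0, 400.0], [241.0, 423.0]]
0.045 -0.03 [[219.0, 200.0], [150.0, 229.0]]
0.045 0.03 [[307.0, 422.0], [242.0, 447.0]]
0.064 -0.03 [[218.0, 207.0], [142.0, 238.0]]
0.064 0.03 [[314.0, 449.0], [243.0, 475.0]]
scene 0.004 -0.03 [353. 183.]
scene 0.004 0.03 [249. 271.]
scene 0.026 -0.03 [366. 163.]
scene 0.026 0.03 [259. 252.]
scene 0.064 -0.03 [390. 125.]
scene 0.064 0.03 [279. 217.][ WARN:0@3.276] global loadsave.cpp:1063 imwrite_ Unsupported depth image for selected encoder is fallbacked to CV_8U.
```

View pics/e.png

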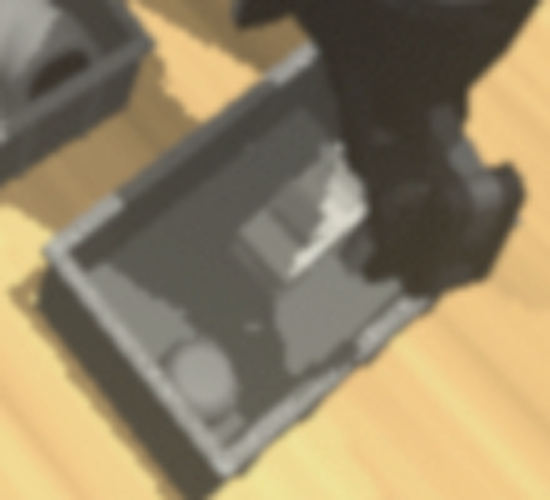

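The clip is at about (0.504, 0.299) with its x axis within about 1° of world x. Which end is taller is unclear in the shadow, so I'll settle that once it is lifted. Next, the raiser and pot.

```bash
python3 - <<'E'
from h import *
plan([.535,-.14,.26],-70,20)
E
```

```text
Traceback (most recent call last):
  File "h.py", line 25, in plan
    g=np.radians(phi); goal=R.from_matrix(np.array([[-np.sin(g)*-1*-1*-1,np.cos(g),0],[-np.cos(g),np.sin(g),0],[0,0,-1]]).astype(float))
                            ~~~~~~~~~~~~~^^^^^^^^^^^^^^^^^^^^^^^^^^^^^^^^^^^^^^^^^^^^^^^^^^^^^^^^^^^^^^^^^^^^^^^^^^^^^^^^^^^^^^^^^^^^^^^
  File "scipy/spatial/transform/_rotation.pyx", line 1143, in scipy.spatial.transform._rotation.Rotation.from_matrix
ValueError: Non-positive determinant (left-handed or null coordinate frame) in rotation matrix 0: [[-0.93969262  0.34202014  0.        ]
 [-0.34202014 -0.93969262  0.        ]
 [ 0.          0.         -1.        ]].
```

```bash
sed -i 's/np.array(\[\[-np.sin(g)\*-1\*-1\*-1,np.cos(g),0\],\[-np.cos(g)/np.array([[-np.sin(g),np.cos(g),0],[np.cos(g)/; s/Tm=np.array(\[\[np.sin(w),np.cos(w),0\],\[-np.cos(w)/Tm=np.array([[-np.sin(w),np.cos(w),0],[np.cos(w)/' h.py; python3 - <<'E'
from h import *
plan([.535,-.14,.26],-70,20)
E
```

```text
cur [0.5283 0.2904 0.1828] 67.31 tilt [  1.37  -0.84 137.3 ] d [   6.7 -430.4   77.2] dphi -137.31 rows 20
[[-8.6, -19.7, -3.9], [-10.9, -18.6, -3.9], [-13.0, -17.1, -3.9], [-15.0, -15.4, -3.9], [-16.7, -13.5, -3.9], [-18.2, -11.4, -3.9], [-19.5, -9.2, -3.9], [-20.4, -6.8, -3.9], [-21.1, -4.3, -3.9], [-21.5, -1.7, -3.9], [-21.5, 0.8, -3.9], [-21.3, 3.4, -3.9], [-20.7, 5.9, -3.9], [-19.8, 8.4, -3.9], [-18.7, 10.7, -3.9], [-17.3, 12.8, -3.9], [-15.6, 14.8, -3.9], [-13.8, 16.6, -3.9], [-11.7, 18.1, -3.9], [-9.4, 19.3, -3.9]]
rot z 6.87
```

>>> drive_tool(
  linear=[
    [-6,-15,-20],
    [-10,-19,-20],
    [-13,-17,-20],
    [-15,-15,-10],
    [-17,-13.5,-8],
    [-18,-11,0],
    [-19.5,-9,0],
    [-20.5,-7,0],
    [-21,-4,0],
    [-21.5,-2,0],
    [-21.5,1,0],
    [-21,3.5,0],
    [-20.5,6,0],
    [-20,8.5,0],
    [-18.5,10.5,0],
    [-17.5,13,0],
    [-15.5,15,0],
    [-14,16.5,0],
    [-12,18,0],
    [-9.5,19,0],
  ],
  rot=[
    [0,0,6.9],
    [0,0,6.9],
    [0,0,6.9],
    [0,0,6.9],
    [0,0,6.9],
    [0,0,6.9],
    [0,0,6.9],
    [0,0,6.9],
    [0,0,6.9],
    [0,0,6.9],
    [0,0,6.9],
    [0,0,6.9],
    [0,0,6.9],
    [0,0,6.9],
    [0,0,6.9],
    [0,0,6.9],
    [0,0,6.9],
    [0,0,6.9],
    [0,0,6.9],
    [0,0,6.9],
  ],
  hand=[85,85,85,85,85,85,85,85,85,85,85,85,85,85,85,85,85,85,85,85],
)

```text
t: 5.07
tcp_pos: [0.5136, -0.1482, 0.2895]
tool_rot: [0.991, 0.125, 0.037, 0.002]
force: [-0.6, -0.6, -0.1]
finger_gap: 0.994
```

```bash
python3 - <<'E'
from h import *
print(manip.sense()['t'])
plan([.51,-.354,.30],-76)
im,M=look('wrist',{'raiser_seat':.028,'pot_floor':.004,'tongs_grip':.104,'tongs_foot':.004},'f0')
c=proj('w',[.518,-.14,.028],M)[0]; print(c,-M[1].T@M[2])
a=[int(max(0,min(c[0]-70,500))),int(max(0,min(c[1]-60,280)))]; print(a); save('f',im,(a[0],a[1],a[0]+140,a[1]+120),5)
E
```

```text
5.0667
cur [ 0.5136 -0.1482  0.2895] -75.67 tilt [ 0.72 -4.21  0.36] d [  -3.6 -205.8   10.5] dphi -0.33 rows 6
[[-9.1, 33.1, -1.8], [-9.0, 33.1, -1.8], [-9.0, 33.1, -1.8], [-9.0, 33.1, -1.8], [-8.9, 33.1, -1.8], [-8.9, 33.1, -1.8]]
rot z 0.06
wrist raiser_seat 0.65 [306.1 306.7] [ 0.3611 -0.1691  0.028 ]
wrist raiser_seat 0.63 [314.2 184.6] [ 0.523  -0.1399  0.028 ]
wrist pot_floor 0.76 [464.6 227.9] [ 0.5115 -0.3515  0.004 ]
wrist pot_floor 0.5 [203.5 221.1] [ 0.4358 -0.0101  0.004 ]
wrist tongs_grip 0.62 [516.8 256.6] [ 0.5139 -0.3515  0.104 ]
wrist tongs_grip 0.17 [353.5  42.8] [ 0.6614 -0.1407  0.104 ]
wrist tongs_foot 0.58 [409.5 288.7] [ 0.408  -0.3068  0.004 ]
wrist tongs_foot 0.43 [479.5 302.7] [ 0.4112 -0.4112  0.004 ]
[313.29139948 188.57414788] [ 0.57591127 -0.13072856  0.36384943]
[243, 128]
```

View pics/f.png

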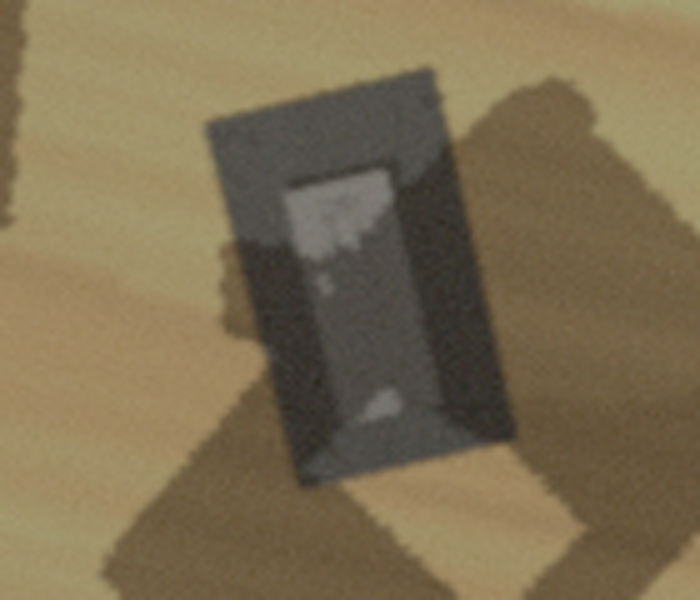

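>>> drive_tool(
  linear=[
    [-9,33,-2],
    [-9,33,-2],
    [-9,33,-2],
    [-9,33,-2],
    [-9,33,-2],
    [-9,33,-2],
    [0,0,0],
    [0,0,0],
  ],
  rot=[
    [0.2,-0.9,0],
    [0.2,-0.9,0],
    [0.2,-0.9,0],
    [0.2,-0.9,0],
    [0,-0.5,0],
    [0,0,0],
    [0,0,0],
    [0,0,0],
  ],
  hand=[85,85,85,85,85,85,85,85],
)

```text
t: 5.98
tcp_pos: [0.5145, -0.3464, 0.3008]
tool_rot: [0.99, 0.143, -0.002, -0.003]
force: [-0.4, 1.2, -0.4]
finger_gap: 0.994
```

```bash
python3 - <<'E'
from h import *
z=np.load('pics/f0.npz'); M=(z['K'],z['r'],z['t'])
for nm,c,h in (('plate',[[207,122],[432,70],[515,438],[302,487]],.004),('seat',[[283,190],[388,170],[440,408],[338,425]],.028)):
  P=np.array([ray('w',np.array(p)/5+[243,128],h,M) for p in c]); u=P[0]+P[1]-P[2]-P[3]
  print(nm,P.mean(0).round(4),np.degrees(np.arctan2(u[1],u[0])),[np.linalg.norm(P[i]-P[(i+1)%4]).round(4) for i in range(4)])
plan([.514,-.353,.25],-76)
im,M=look('wrist',{'pot_floor':.004,'tongs_grip':.104,'tongs_foot':.004},'g',s=1.2)
print(-M[1].T@M[2])
for q in ([.513,-.353,.104],[.513,-.353,.055],[.513,-.353,.135]): print(proj('w',q,M)*1.2)
E
```

```text
plate [ 0.5195 -0.1429  0.004 ] 27.564653362595813 [np.float64(0.0583), np.float64(0.0986), np.float64(0.0583), np.float64(0.0991)]
seat [ 0.5193 -0.1425  0.028 ] 26.62347286630805 [np.float64(0.0255), np.float64(0.0599), np.float64(0.0256), np.float64(0.0594)]
cur [ 0.5145 -0.3464  0.3008] -73.59 tilt [-0.41  0.2   2.41] d [ -0.5  -6.6 -50.8] dphi -2.41 rows 2
[[-1.2, 3.1, 25.4], [-1.1, 3.1, 25.4]]
rot z 1.21
wrist pot_floor 0.73 [327.2 174.9] [ 0.5121 -0.3526  0.004 ]
wrist tongs_grip 0.94 [325.8 192.8] [ 0.5137 -0.3493  0.104 ]
wrist tongs_grip 0.69 [356.7 293.6] [ 0.4138 -0.4144  0.104 ]
wrist tongs_foot 0.85 [274.1 237.2] [ 0.4047 -0.3063  0.004 ]
wrist tongs_foot 0.73 [348.3 252.4] [ 0.4121 -0.4143  0.004 ]
[ 0.58194088 -0.32657946  0.37004281]
[[395.00574234 233.32016102]]
[[393.97773659 219.70147139]]
[[395.85914277 244.62573558]]
```

View pics/g.png

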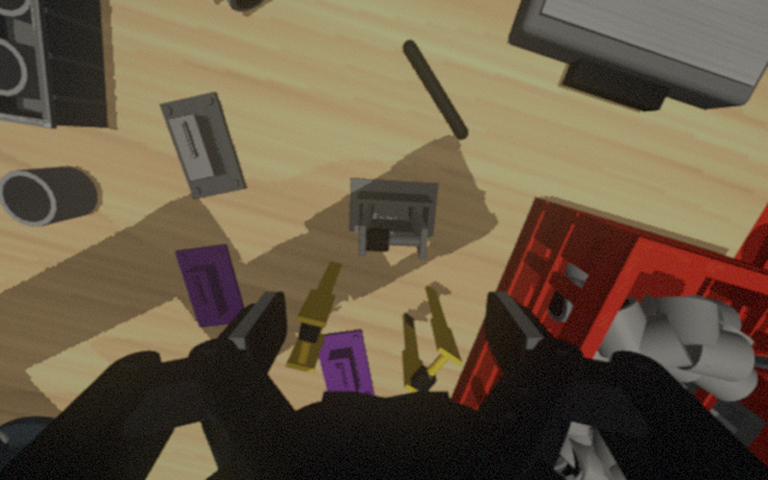

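```bash
python3 - <<'E'
from h import *
z=np.load('pics/g.npz'); im=z['im']; M=(z['K'],z['r'],z['t'])
im=np.clip(im*1.3,0,255).astype(np.uint8)
A=cv2.resize(im[70:170,125:215],None,fx=4,fy=4,interpolation=cv2.INTER_CUBIC)
B=cv2.resize(im[140:220,280:375],None,fx=5,fy=5,interpolation=cv2.INTER_CUBIC)
C=np.hstack([np.ascontiguousarray(A),B[:400,:430]]); cv2.imwrite('pics/h.png',C[:,:,::-1]); print(C.shape)
g=np.radians(27); u=np.array([np.cos(g),np.sin(g),0])
for sx in (-.030,-.025,-.009,0,.009,.025,.030): print(sx,((proj('w',np.array([.5193,-.1425,.035])+u*sx,M)[0]-[125,70])*4).round())
E
```

```text
(400, 790, 3)
-0.03 [158. 318.]
-0.025 [152. 302.]
-0.009 [134. 247.]
0 [123. 216.]
0.009 [113. 184.]
0.025 [ 93. 127.]
0.03 [ 87. 108.]
```

View pics/h.png

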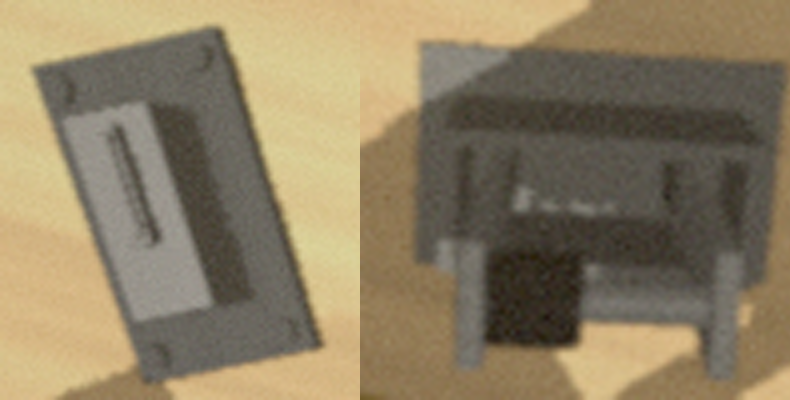

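The right panel shows the upright tong legs, with tops at crop (471,304) and (723,314). In the left panel the key runs from (115,125) to (152,240), which is −9 to +25 mm along 27°. So raiser +x is at +27°.

```bash
python3 - <<'E'
from h import *
z=np.load('pics/g.npz'); M=(z['K'],z['r'],z['t'])
B=lambda p,h: ray('w',[(p[0]-360)/5+280,p[1]/5+140],h,M)
l,r=B((471,304),.135),B((723,314),.135); m=(l+r)/2; d=r-l
print('tongs',l,r,m,np.degrees(np.arctan2(d[1],d[0])),np.linalg.norm(d))
P=np.array([B(p,.002) for p in ((420,42),(785,65),(765,285),(415,262))]); print('pot foot',P.mean(0),[np.linalg.norm(P[i]-P[(i+1)%4]).round(4) for i in range(4)], [np.degrees(np.arctan2(*(P[i+1]-P[i])[1::-1])) for i in (0,2)])
A=lambda p,h: ray('w',np.array(p)/4+[125,70],h,M)
for n,c,h in (('seat',((65,118),(150,103),(213,303),(132,322)),.028),('plate',((33,67),(220,28),(322,347),(145,382)),.004)):
  P=np.array([A(p,h) for p in c]); u=P[0]+P[1]-P[2]-P[3]
  print(n,P.mean(0).round(4),np.degrees(np.arctan2(u[1],u[0])),[np.linalg.norm(P[i]-P[(i+1)%4]).round(4) for i in range(4)])
plan([.514,-.352,.25],-74)
E
```

```text
tongs [ 0.50880569 -0.32895795  0.135     ] [ 0.51957225 -0.37179539  0.135     ] [ 0.51418897 -0.35037667  0.135     ] -75.89177482933933 0.04416972965483114
pot foot [ 0.51394748 -0.35221376  0.002     ] [np.float64(0.0953), np.float64(0.0598), np.float64(0.0955), np.float64(0.0593)] [np.float64(-77.17702711094304), np.float64(102.57083497405065)]
seat [ 0.52   -0.1435  0.028 ] 26.22971394489435 [np.float64(0.0257), np.float64(0.0579), np.float64(0.0262), np.float64(0.0595)]
plate [ 0.5199 -0.1431  0.004 ] 27.717057807256186 [np.float64(0.06), np.float64(0.0986), np.float64(0.061), np.float64(0.099)]
cur [ 0.5144 -0.3447  0.3009] -73.49 tilt [-0.43  0.22  0.51] d [ -0.4  -7.3 -50.9] dphi -0.51 rows 2
[[-1.2, 3.4, 25.4], [-1.2, 3.4, 25.4]]
rot z 0.25
```

>>> drive_tool(
  linear=[
    [-2,1,20],
    [-1,1.5,28],
    [0,1.5,28],
    [0,1,28],
    [0,1,24],
    [0,0,10],
    [0,0,0],
    [0,0,0],
  ],
  rot=[
    [-0.2,0.1,1],
    [-0.2,0.1,1],
    [0,0,0.5],
    [0,0,0],
    [0,0,0],
    [0,0,0],
    [0,0,0],
    [0,0,0],
  ],
  hand=[85,85,85,85,85,85,85,85],
)

```text
t: 6.85
tcp_pos: [0.5166, -0.3402, 0.1628]
tool_rot: [0.992, 0.129, 0.002, 0.001]
force: [0.1, -0.6, 0.4]
finger_gap: 0.993
```

```bash
python3 - <<'E'
from h import *
plan([.514,-.351,.156],-76)
E
```

```text
cur [ 0.5166 -0.3402  0.1628] -75.21 tilt [ 0.14 -0.17  0.79] d [ -2.6 -10.8  -6.8] dphi -0.79 rows 1
[[-5.3, 9.8, 6.8]]
rot z 0.79
```

>>> drive_tool(
  linear=[
    [-3,6,4],
    [-2.5,4,3],
    [0,0,0],
    [0,0,0],
  ],
  rot=[
    [0,0,0.8],
    [0,0,0],
    [0,0,0],
    [0,0,0],
  ],
  hand=[85,85,85,85],
)

```text
t: 7.18
tcp_pos: [0.5157, -0.3528, 0.1602]
tool_rot: [0.992, 0.122, 0.004, 0.004]
force: [0.1, 0.6, 0.1]
finger_gap: 0.994
```

```bash
python3 - <<'E'
from h import *
plan([.514,-.351,.156],-76)
E
```

```text
cur [ 0.5157 -0.3528  0.1602] -75.97 tilt [ 0.54 -0.41  0.03] d [-1.7  1.8 -4.2] dphi -0.03 rows 1
[[-1.2, -2.2, 4.2]]
rot z 0.03
```

>>> drive_tool(
  linear=[
    [-1.5,-2,4.5],
    [0,0,0],
    [0,0,0],
    [0,0,0],
    [0,0,0],
    [0,0,0],
    [0,0,0],
  ],
  rot=[
    [0.5,-0.4,0],
    [0,0,0],
    [0,0,0],
    [0,0,0],
    [0,0,0],
    [0,0,0],
    [0,0,0],
  ],
  hand=[60,52,45.5,45.5,45.5,45.5,45.5],
  force=20,
)

```text
t: 7.77
tcp_pos: [0.5141, -0.3524, 0.1576]
tool_rot: [0.993, 0.122, 0.001, 0.002]
force: [-0.3, -0.2, -0.5]
finger_gap: 0.533
```

```bash
python3 - <<'E'
from h import *
s=manip.sense(); print(s['finger_gap']*85.4,s['force'])
plan([.514,-.351,.30],-76)
E
```

```text
45.4901320868354 [-0.33803086 -0.21320454 -0.45721541]
cur [ 0.5141 -0.3524  0.1576] -76.03 tilt [ 0.19 -0.1  -0.03] d [-1.000e-01  1.400e+00  1.424e+02] dphi 0.03 rows 4
[[0.1, -0.3, -35.6], [0.1, -0.3, -35.6], [0.1, -0.3, -35.6], [0.1, -0.3, -35.6]]
rot z -0.01
```

>>> drive_tool(
  linear=[
    [0,0,-10],
    [0,0,-20],
    [0,0,-25],
    [0,0,-28],
    [0,0,-28],
    [0,0,-20],
    [0,0,0],
    [0,0,0],
  ],
  rot=[
    [0,0,0],
    [0,0,0],
    [0,0,0],
    [0,0,0],
    [0,0,0],
    [0,0,0],
    [0,0,0],
    [0,0,0],
  ],
  hand=[45.5,45.5,45.5,45.5,45.5,45.5,45.5,45.5],
)

```text
t: 8.43
tcp_pos: [0.5125, -0.3504, 0.2947]
tool_rot: [0.993, 0.122, -0.001, -0.001]
force: [-0.1, -0.3, -1.2]
finger_gap: 0.535
```

```bash
python3 - <<'E'
from h import *
s=manip.sense(); print(s['finger_gap']*85.4,s['force'],s['t'])
plan([.50,.25,.30],-90,20)
look('scene',{'tongs_grip':.23,'tongs_foot':.13},'i0')
for q in ([.514,-.352,s['tcp_pos'][2]-.1536],[.514,-.352,s['tcp_pos'][2]-.0536]): print(proj('scene',q))
E
```

```text
45.670697311716474 [-0.11324397 -0.30623333 -1.15992219] 8.4333
cur [ 0.5125 -0.3504  0.2947] -76.01 tilt [-0.15  0.13 13.99] d [-12.5 600.4   5.3] dphi -13.99 rows 20
[[6.7, -29.3, -0.3], [6.3, -29.4, -0.3], [5.9, -29.4, -0.3], [5.6, -29.5, -0.3], [5.2, -29.6, -0.3], [4.9, -29.6, -0.3], [4.5, -29.7, -0.3], [4.1, -29.7, -0.3], [3.8, -29.8, -0.3], [3.4, -29.8, -0.3], [3.0, -29.9, -0.3], [2.7, -29.9, -0.3], [2.3, -29.9, -0.3], [1.9, -30.0, -0.3], [1.6, -30.0, -0.3], [1.2, -30.0, -0.3], [0.8, -30.0, -0.3], [0.5, -30.0, -0.3], [0.1, -30.0, -0.3], [-0.3, -30.0, -0.3]]
rot z 0.7
scene tongs_grip 0.74 [266.7 106.5] [ 0.4919 -0.2533  0.23  ]
scene tongs_grip 0.71 [287.3 128. ] [ 0.4973 -0.1612  0.23  ]
scene tongs_foot 0.85 [291.3 154.2] [ 0.4814 -0.1789  0.13  ]
scene tongs_foot 0.7 [242.  117.5] [ 0.5054 -0.3747  0.13  ]
[[242.82651773 119.65877746]]
[[236.21057954  85.93816101]]
```

>>> drive_tool(
  linear=[
    [7,-20,0],
    [6.5,-29,0],
    [6,-30,0],
    [6,-30,0],
    [5,-30,0],
    [5,-30,0],
    [4.5,-30,0],
    [4,-30,0],
    [4,-30,0],
    [3.5,-31,0],
    [3,-31,0],
    [3,-31,0],
    [2.5,-31,0],
    [2,-31,0],
    [1.5,-31,0],
    [1,-31,0],
    [1,-31,0],
    [0.5,-31,0],
    [0,-31,0],
    [0,-31,0],
  ],
  rot=[
    [0,0,0.8],
    [0,0,0.8],
    [0,0,0.8],
    [0,0,0.8],
    [0,0,0.8],
    [0,0,0.8],
    [0,0,0.8],
    [0,0,0.8],
    [0,0,0.8],
    [0,0,0.8],
    [0,0,0.8],
    [0,0,0.8],
    [0,0,0.8],
    [0,0,0.8],
    [0,0,0.8],
    [0,0,0.8],
    [0,0,0.8],
    [0,0,0.8],
    [0,0,0.8],
    [0,0,0.8],
  ],
  hand=[45.5,45.5,45.5,45.5,45.5,45.5,45.5,45.5,45.5,45.5,45.5,45.5,45.5,45.5,45.5,45.5,45.5,45.5,45.5,45.5],
)

```text
t: 10.25
tcp_pos: [0.5039, 0.2777, 0.2645]
tool_rot: [0.999, -0.032, -0.037, -0.008]
force: [0.1, 0.6, -1.9]
finger_gap: 0.534
```

```bash
python3 - <<'E'
from h import *
plan([.504,.299,.25],-91)
E
```

```text
cur [0.5039 0.2777 0.2645] -93.72 tilt [-0.83  4.25 -2.69] d [  0.1  21.3 -14.5] dphi 2.72 rows 1
[[-1.2, -21.3, 14.5]]
rot z -2.72
```

>>> drive_tool(
  linear=[
    [0,-9,0],
    [0,-8,0],
    [0,-4,0],
    [0,0,0],
    [0,0,0],
  ],
  rot=[
    [-0.4,2,-1.4],
    [-0.4,2,-1.3],
    [0,0.3,0],
    [0,0,0],
    [0,0,0],
  ],
  hand=[45.5,45.5,45.5,45.5,45.5],
)

```text
t: 10.67
tcp_pos: [0.5004, 0.3057, 0.2554]
tool_rot: [1.0, -0.004, -0.006, 0.001]
force: [0.3, -0.5, -1.0]
finger_gap: 0.533
```

```bash
python3 - <<'E'
from h import *
plan([.504,.299,.25],-91)
s=manip.sense(); T=R.from_quat(s['tool_rot'])
im,M=look('wrist',{'clip_center':.015,'bin_floor':.004,'tongs_foot':s['tcp_pos'][2]-.1536,'cap':.004},'j0')
print('foot exp',s['tcp_pos']+T.apply([0,0,.1536]))
c=proj('w',[[.504,.299,.015],s['tcp_pos']+T.apply([0,0,.1536])],M); print(c)
a=[int(c[0][0]-80),int(max(0,c[0][1]-60))]; im=np.clip(im*1.4,0,255).astype(np.uint8); print(a); save('j',im,(a[0],a[1],a[0]+160,a[1]+120),5)
E
```

```text
cur [0.5004 0.3057 0.2554] -90.46 tilt [0.18 0.68 0.54] d [ 3.6 -6.7 -5.4] dphi -0.54 rows 1
[[3.6, 6.6, 5.4]]
rot z 0.54
wrist bin_floor 0.88 [323.4 142.5] [0.5404 0.3027 0.004 ]
wrist cap 0.95 [311.1 101.6] [0.584  0.3157 0.004 ]
foot exp [0.49863257 0.30520563 0.10179178]
[[327.04231117 176.26455933]
 [322.00919789 204.81949132]]
[247, 116]
```

View pics/j.png

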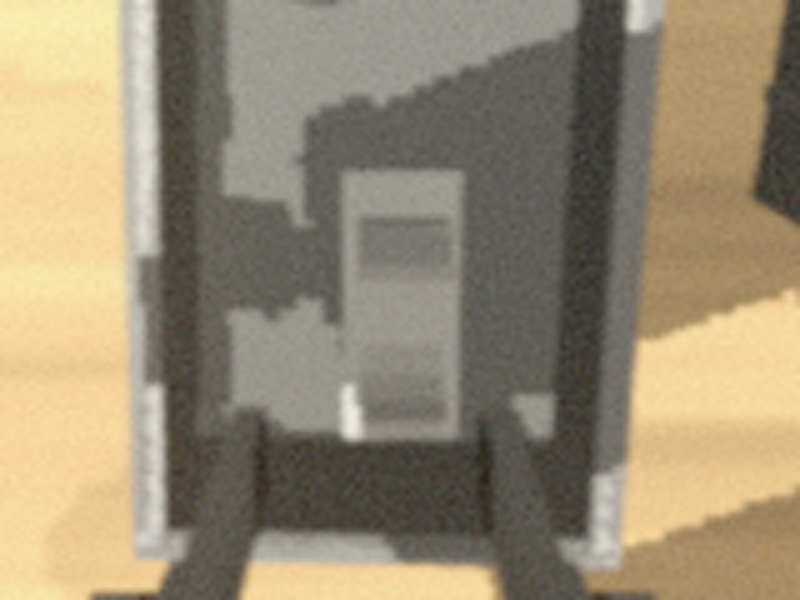

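```bash
python3 - <<'E'
from h import *
z=np.load('pics/j0.npz'); M=(z['K'],z['r'],z['t'])
P=np.array([ray('w',np.array(p)/5+[247,116],.026,M) for p in ((342,171),(464,171),(460,438),(346,438))])
print(P.round(4),P.mean(0),[np.linalg.norm(P[i]-P[(i+1)%4]).round(4) for i in range(4)])
T=np.array([ray('w',np.array(p)/5+[247,116],.102,M) for p in ((245,415),(500,410))]); print('tips',T)
plan([.504,.2995,.20],-91)
E
```

```text
[[0.5346 0.3114 0.026 ]
 [0.5343 0.2857 0.026 ]
 [0.4751 0.286  0.026 ]
 [0.4754 0.3114 0.026 ]] [0.50485971 0.29864373 0.026     ] [np.float64(0.0258), np.float64(0.0592), np.float64(0.0254), np.float64(0.0592)]
tips [[0.5039727  0.32666844 0.102     ]
 [0.50442138 0.28450857 0.102     ]]
cur [0.5016 0.3051 0.2567] -90.55 tilt [0.11 0.5  0.45] d [  2.4  -5.6 -56.7] dphi -0.45 rows 2
[[1.2, 2.8, 28.3], [1.2, 2.8, 28.3]]
rot z 0.23
```

>>> drive_tool(
  linear=[
    [2,3,4],
    [1,3,4],
    [0,0.5,4],
    [0,0,0],
    [0,0,0],
  ],
  rot=[
    [0.1,0.5,0],
    [0,0,0],
    [0,0,0],
    [0,0,0],
    [0,0,0],
  ],
  hand=[45.5,45.5,45.5,45.5,45.5],
)

```text
t: 11.33
tcp_pos: [0.506, 0.2958, 0.2441]
tool_rot: [1.0, -0.007, 0.001, -0.0]
force: [0.9, 0.3, -1.5]
finger_gap: 0.532
```

```bash
python3 - <<'E'
from h import *
plan([.5047,.2988,.162],-90.5)
E
```

```text
cur [0.506  0.2958 0.2441] -90.77 tilt [-0.01 -0.11 -0.27] d [ -1.3   3.  -82.1] dphi 0.27 rows 3
[[-0.4, -1.0, 27.4], [-0.4, -1.0, 27.4], [-0.4, -1.0, 27.4]]
rot z -0.09
```

>>> drive_tool(
  linear=[
    [-1,-2,8],
    [0,0,12],
    [0,0,10],
    [0,0,0],
    [0,0,0],
  ],
  rot=[
    [0,0,0],
    [0,0,0],
    [0,0,0],
    [0,0,0],
    [0,0,0],
  ],
  hand=[45.5,45.5,45.5,45.5,45.5],
)

```text
t: 11.75
tcp_pos: [0.5051, 0.2983, 0.2118]
tool_rot: [1.0, -0.007, 0.001, -0.0]
force: [0.5, -0.6, -1.5]
finger_gap: 0.533
```

```bash
python3 - <<'E'
from h import *
plan([.5047,.2988,.162],-90.5)
E
```

```text
cur [0.5051 0.2983 0.2118] -90.78 tilt [-0.05 -0.15 -0.28] d [ -0.4   0.5 -49.8] dphi 0.28 rows 2
[[-0.2, -0.2, 24.9], [-0.2, -0.2, 24.9]]
rot z -0.14
```

>>> drive_tool(
  linear=[
    [0,0,9],
    [0,0,12],
    [0,0,12],
    [0,0,9],
    [0,0,5],
    [0,0,2],
    [0,0,0],
    [0,0,0],
  ],
  rot=[
    [0,0,0],
    [0,0,0],
    [0,0,0],
    [0,0,0],
    [0,0,0],
    [0,0,0],
    [0,0,0],
    [0,0,0],
  ],
  hand=[45.5,45.5,45.5,45.5,45.5,45.5,45.5,45.5],
)

```text
t: 12.42
tcp_pos: [0.5064, 0.2995, 0.16]
tool_rot: [1.0, -0.006, 0.003, -0.001]
force: [-0.3, -0.1, -1.2]
finger_gap: 0.534
```

```bash
python3 - <<'E'
from h import *
plan([.5047,.2988,.162],-90.5)
print(manip.sense()['force'])
E
```

```text
cur [0.5064 0.2995 0.16  ] -90.74 tilt [-0.12 -0.33 -0.24] d [-1.7 -0.7  2. ] dphi 0.24 rows 1
[[-1.6, 0.7, -2.0]]
rot z -0.24
[-0.32609929 -0.06128529 -1.19686598]
```

>>> drive_tool(
  linear=[
    [0,0,0],
    [0,0,0],
    [0,0,0],
    [0,0,0],
    [0,0,0],
    [0,0,0],
  ],
  rot=[
    [0,0,0],
    [0,0,0],
    [0,0,0],
    [0,0,0],
    [0,0,0],
    [0,0,0],
  ],
  hand=[42,38,34,32,32,32],
  force=40,
)

```text
t: 12.92
tcp_pos: [0.5075, 0.2999, 0.1623]
tool_rot: [1.0, -0.006, 0.005, -0.002]
force: [-0.5, -0.6, -2.4]
finger_gap: 0.405
```

```bash
python3 - <<'E'
from h import *
s=manip.sense(); print(s['tcp_pos'],s['finger_gap']*85.4,s['force'])
E
```

```text
[0.50745579 0.29986902 0.16225122] 34.61956510868965 [-0.49680385 -0.61230695 -2.42181624]
```

>>> drive_tool(
  linear=[
    [0,0,-8],
    [0,0,-18],
    [0,0,-26],
    [0,0,-28],
    [0,0,-28],
    [0,0,-20],
    [0,0,0],
    [0,0,0],
  ],
  rot=[
    [0,0,0],
    [0,0,0],
    [0,0,0],
    [0,0,0],
    [0,0,0],
    [0,0,0],
    [0,0,0],
    [0,0,0],
  ],
  hand=[32,32,32,32,32,32,32,32],
)

```text
t: 13.58
tcp_pos: [0.5049, 0.299, 0.2973]
tool_rot: [1.0, -0.006, 0.003, -0.001]
force: [0.4, 0.7, -1.5]
finger_gap: 0.404
```

```bash
python3 - <<'E'
from h import *
s=manip.sense(); print(s['finger_gap']*85.4,s['force'],s['t'])
plan([.535,-.05,.31],-64,17)
T=R.from_quat(s['tool_rot']); f=s['tcp_pos']+T.apply([0,0,.1536]); print('foot',f)
im,M=look('scene',{'clip_center':f[2]+.011,'tongs_foot':f[2]},'k0')
c=proj('scene',f)[0]; print(c); a=[int(c[0]-40),int(c[1]-70)]
im=np.clip(im*1.3,0,255).astype(np.uint8); 
A=cv2.resize(im[a[1]:a[1]+110,a[0]:a[0]+80],None,fx=5,fy=5,interpolation=cv2.INTER_CUBIC)
w,Mw=look('wrist',{'clip_center':f[2]+.011},'k1'); cw=proj('w',f,Mw)[0]; print(cw)
w=np.clip(w*1.4,0,255).astype(np.uint8); b=[int(cw[0]-49),int(max(0,cw[1]-55))]
B=cv2.resize(w[b[1]:b[1]+137,b[0]:b[0]+98],None,fx=4,fy=4,interpolation=cv2.INTER_CUBIC); h=min(len(A),len(B)); print(a,b)
cv2.imwrite('pics/k.png',np.hstack([A[:h],B[:h]])[:,:,::-1])
E
```

```text
34.541021691019004 [ 0.43383295  0.74188056 -1.54034536] 13.5833
cur [0.5049 0.299  0.2973] -90.74 tilt [ -0.06  -0.4  -26.74] d [  30.1 -349.    12.7] dphi 26.74 rows 17
[[2.0, 20.5, -0.7], [1.5, 20.6, -0.7], [0.9, 20.6, -0.7], [0.3, 20.6, -0.7], [-0.2, 20.6, -0.7], [-0.8, 20.6, -0.7], [-1.4, 20.6, -0.7], [-1.9, 20.5, -0.7], [-2.5, 20.5, -0.7], [-3.0, 20.4, -0.7], [-3.6, 20.3, -0.7], [-4.2, 20.2, -0.7], [-4.7, 20.1, -0.7], [-5.3, 19.9, -0.7], [-5.8, 19.8, -0.7], [-6.3, 19.6, -0.7], [-6.9, 19.4, -0.7]]
rot z -1.57
foot [0.50590096 0.299346   0.14375321]
scene clip_center 0.85 [439.2 305. ] [0.5061 0.301  0.1548]
scene tongs_foot 0.96 [294.5 153.4] [ 0.4814 -0.1641  0.1438]
scene tongs_foot 0.81 [431.3 304.1] [0.5098 0.29   0.1438]
[436.92958495 306.88958154]
wrist clip_center 0.67 [321.7 211. ] [0.5037 0.2992 0.1548]
[321.42482156 204.23193746]
[396, 236] [272, 149]
```

View pics/k.png

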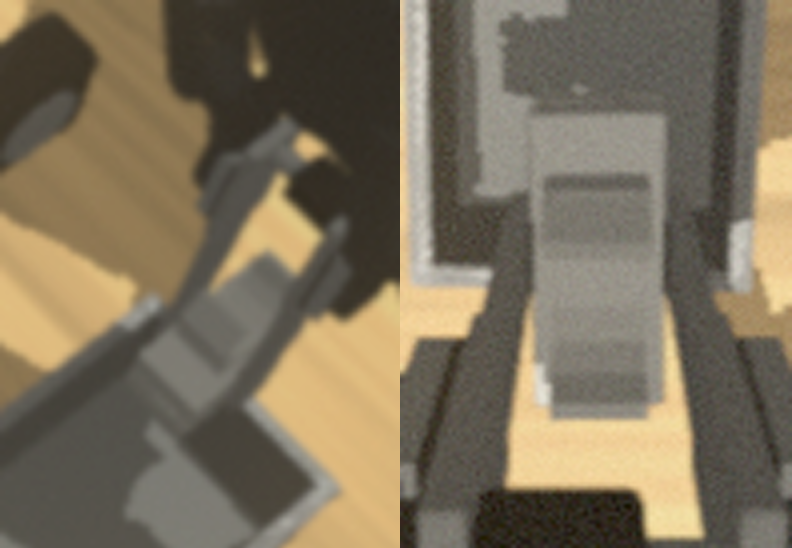

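```bash
python3 - <<'E'
from h import *
for n,a,f in (('k0',[396,236],5),('k1',[272,149],4)):
  z=np.load(f'pics/{n}.npz'); M=(z['K'],z['r'],z['t'])
  o=np.array([.5055,.299,.1412]); off=400 if n=='k1' else 0
  for h in (0,.022,.035,.045,.06):
    print(n,h,[(x,*[((proj('w',o+[x,y,h],M)[0]-a)*f+[off,0]).round().astype(int).tolist() for y in (.009,-.009)]) for x in (-.03,-.022,-.015,.015,.022,.03)])
E
```

```text
k0 0 [(-0.03, [280, 326], [240, 288]), (-0.022, [265, 339], [225, 301]), (-0.015, [252, 351], [212, 312]), (0.015, [194, 402], [154, 362]), (0.022, [180, 414], [140, 373]), (0.03, [164, 428], [124, 387])]
k0 0.022 [(-0.03, [298, 298], [257, 260]), (-0.022, [283, 312], [241, 273]), (-0.015, [269, 324], [228, 284]), (0.015, [210, 375], [169, 335]), (0.022, [195, 388], [154, 347]), (0.03, [179, 402], [138, 361])]
k0 0.035 [(-0.03, [309, 281], [267, 242]), (-0.022, [294, 295], [252, 256]), (-0.015, [280, 307], [238, 267]), (0.015, [220, 359], [178, 318]), (0.022, [205, 372], [163, 330]), (0.03, [189, 386], [147, 344])]
k0 0.045 [(-0.03, [318, 268], [275, 229]), (-0.022, [302, 282], [260, 242]), (-0.015, [288, 294], [246, 254]), (0.015, [228, 346], [185, 305]), (0.022, [213, 359], [171, 317]), (0.03, [196, 374], [154, 331])]
k0 0.06 [(-0.03, [332, 247], [288, 208]), (-0.022, [316, 261], [272, 221]), (-0.015, [302, 273], [258, 233]), (0.015, [240, 327], [196, 284]), (0.022, [225, 339], [182, 297]), (0.03, [208, 354], [164, 311])]
k1 0 [(-0.03, [560, 353], [643, 352]), (-0.022, [559, 318], 
[... 275 characters left out ...]
647, 176]), (0.022, [549, 141], [647, 139]), (0.03, [548, 98], [647, 96])]
k1 0.035 [(-0.03, [553, 429], [650, 428]), (-0.022, [552, 390], [650, 389]), (-0.015, [551, 355], [650, 354]), (0.015, [547, 196], [650, 195]), (0.022, [546, 158], [650, 156]), (0.03, [545, 112], [650, 111])]
k1 0.045 [(-0.03, [551, 456], [653, 455]), (-0.022, [550, 415], [653, 414]), (-0.015, [549, 378], [653, 377]), (0.015, [544, 213], [653, 211]), (0.022, [543, 172], [653, 171]), (0.03, [542, 124], [653, 123])]
k1 0.06 [(-0.03, [547, 501], [657, 500]), (-0.022, [546, 458], [657, 456]), (-0.015, [545, 418], [657, 417]), (0.015, [540, 241], [657, 239]), (0.022, [539, 197], [657, 195]), (0.03, [537, 146], [657, 144])]
```

The clip is held at 34.6 mm opening and lifted clear. In both panels the taller arm is still uncertain. I'll turn the clip side-on to the scene camera on the way to the raiser, so the two arms show in profile.

```bash
python3 - <<'E'
from h import *
plan([.52,-.14,.31],-122,17)
E
```

```text
cur [0.5042 0.2986 0.2946] -90.75 tilt [-0.05 -0.07 31.25] d [  15.8 -438.6   15.4] dphi -31.25 rows 17
[[1.3, 25.8, -0.9], [2.1, 25.7, -0.9], [2.9, 25.7, -0.9], [3.7, 25.5, -0.9], [4.6, 25.4, -0.9], [5.4, 25.3, -0.9], [6.2, 25.1, -0.9], [7.0, 24.9, -0.9], [7.8, 24.6, -0.9], [8.6, 24.4, -0.9], [9.3, 24.1, -0.9], [10.1, 23.8, -0.9], [10.9, 23.4, -0.9], [11.6, 23.1, -0.9], [12.3, 22.7, -0.9], [13.1, 22.3, -0.9], [13.8, 21.8, -0.9]]
rot z 1.84
```

>>> drive_tool(
  linear=[
    [1,15,-1],
    [2,22,-1],
    [3,26,-1],
    [3.5,26,-1],
    [4.5,25.5,-1],
    [5.5,25,-1],
    [6,25,-1],
    [7,25,-1],
    [8,24.5,-1],
    [8.5,24.5,-1],
    [9.5,24,-1],
    [10,24,-1],
    [11,23.5,-1],
    [11.5,23,-1],
    [12,22.5,-1],
    [13,22,-1],
    [10,16,-1],
    [4,7,0],
    [0,0,0],
    [0,0,0],
  ],
  rot=[
    [0,0,1.8],
    [0,0,1.8],
    [0,0,1.8],
    [0,0,1.8],
    [0,0,1.8],
    [0,0,1.8],
    [0,0,1.8],
    [0,0,1.8],
    [0,0,1.8],
    [0,0,1.8],
    [0,0,1.8],
    [0,0,1.8],
    [0,0,1.8],
    [0,0,1.8],
    [0,0,1.8],
    [0,0,1.8],
    [0,0,1.8],
    [0,0,0],
    [0,0,0],
    [0,0,0],
  ],
  hand=[32,32,32,32,32,32,32,32,32,32,32,32,32,32,32,32,32,32,32,32],
)

```text
t: 15.5
tcp_pos: [0.509, -0.1454, 0.2842]
tool_rot: [0.959, -0.281, -0.024, 0.003]
force: [0.4, 1.0, -1.2]
finger_gap: 0.41
```

```bash
python3 - <<'E'
from h import *
s=manip.sense(); print(s['finger_gap']*85.4,s['force'],s['t'])
plan([.5197,-.143,.31],-63)
T=R.from_quat(s['tool_rot']); f=s['tcp_pos']+T.apply([0,0,.1556]); print('foot',f)
im,M=look('scene',{'clip_center':f[2]+.011},'l0')
tx=T.apply([1,0,0])
c=proj('scene',f)[0]; a=[int(c[0]-40),int(c[1]-45)]; print(c,a)
for sx in (-.03,.03): print(sx,(proj('scene',[f+tx*sx,f+tx*sx+[0,0,.06]])-a)*8)
im=np.clip(im[a[1]:a[1]+70,a[0]:a[0]+80]*1.5,0,255).astype(np.uint8); save('l',im,None,8)
E
```

```text
35.053025369877695 [ 0.3600241   1.01373663 -1.22305283] 15.5
cur [ 0.509  -0.1454  0.2842] -122.68 tilt [ -0.35   2.89 -59.69] d [10.7  2.4 25.8] dphi 59.68 rows 9
[[0.9, -0.9, -2.9], [0.9, -0.8, -2.9], [1.0, -0.6, -2.9], [1.1, -0.5, -2.9], [1.2, -0.4, -2.9], [1.2, -0.3, -2.9], [1.2, -0.1, -2.9], [1.2, 0.0, -2.9], [1.2, 0.2, -2.9]]
rot z -6.63
foot [ 0.50158186 -0.14408051  0.12875767]
scene clip_center 0.85 [297.  162.3] [ 0.4918 -0.1394  0.1398]
[292.67668812 166.29384701] [252, 121]
-0.03 [[426.79029567 353.45900172]
 [420.91980575 200.7934247 ]]
0.03 [[223.8649303  371.2576176 ]
 [206.56482901 219.32036138]]
```

View pics/l.png

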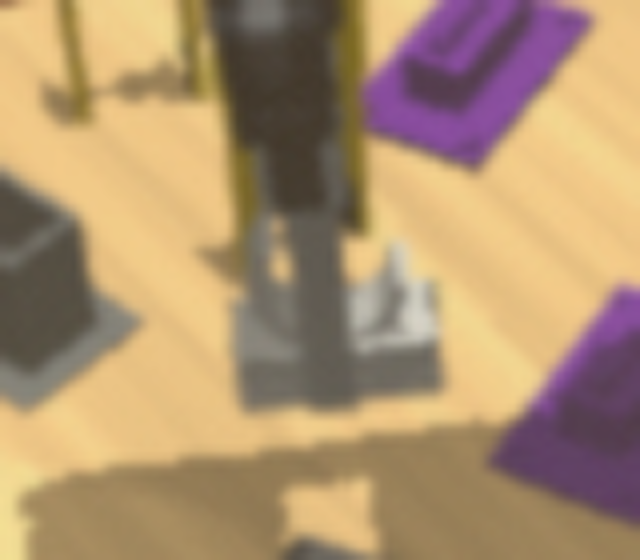

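The profile is clear. The held clip's block spans x 240–440. The arm at the left (tool +x) peaks at (263,222), and the right one at (398,240) against a bottom edge that slopes up to the right. So the taller arm is at tool +x, and tool x must go to +27.3°, i.e. φ = −62.7°.

>>> drive_tool(
  linear=[
    [1.5,-1,1],
    [1.5,-1,1],
    [1.5,-1,1],
    [1.5,-1,1],
    [1.5,0,1],
    [1.5,0,1],
    [1.5,0,1],
    [1.5,0,1],
    [1,0,0],
    [0,0,0],
    [0,0,0],
  ],
  rot=[
    [0,0.3,-6.7],
    [0,0.3,-6.7],
    [0,0.3,-6.7],
    [0,0.3,-6.7],
    [0,0.3,-6.7],
    [0,0.3,-6.7],
    [0,0.3,-6.7],
    [0,0.3,-6.7],
    [0,0.3,-6.4],
    [0,0,0],
    [0,0,0],
  ],
  hand=[32,32,32,32,32,32,32,32,32,32,32],
)

```text
t: 16.52
tcp_pos: [0.5212, -0.1235, 0.2749]
tool_rot: [0.962, 0.271, -0.002, -0.008]
force: [-0.1, 0.5, -1.8]
finger_gap: 0.412
```

```bash
cat >> h.py <<'E'
def where():
    s=manip.sense(); T=R.from_quat(s['tool_rot']); o=s['tcp_pos']+T.apply([0,0,.157])
    return s,T,o
E
python3 - <<'E'
from h import *
z=np.load('pics/l0.npz'); im=z['im'].astype(int)
for r in range(147,160): print(r,[''.join(f'{v:4d}' for v in (im[r,281:306].max(1)-im[r,281:306].min(1)))])
plan([.5215,-.1421,.24],-62.7)
s,T,o=where()
im,M=look('wrist',{'clip_center':o[2]+.011,'raiser_seat':.028},'m0')
print('axis at clip centre',s['tcp_pos']+T.apply([0,0,.146]))
E
```

```text
147 ['  57  52  43  25  16  19  16  12  11  12  11  11  11  13  18  34  52  63  67  68  67  67  65  67  67']
148 ['  57  50  36  19  17  30  24  13  10  10  11  10  12  16  19  32  52  62  66  67  68  67  66  66  67']
149 ['  57  44  26  15  20  38  30  15  10  10  10  11  13  23  29  35  52  62  65  66  67  67  68  66  66']
150 ['  55  38  19  12  17  31  27  15  11  11  11  10  14  27  42  50  57  63  64  60  58  59  64  68  67']
151 ['  46  32  16  10  16  30  30  19  12  10  11  11  13  31  55  64  66  66  62  49  36  42  58  66  67']
152 ['  44  32  17  12  19  39  40  24  13  10  10  11  13  31  58  68  69  68  61  39  22  30  53  66  67']
153 ['  43  33  16  12  25  47  50  32  15  10  10  10  12  29  58  68  69  67  57  33  17  27  50  63  68']
154 ['  42  32  18  14  28  52  57  37  16  10  10  10  11  28  55  66  67  59  44  23  14  24  48  61  65']
155 ['  42  31  17  13  21  42  49  34  16  10   9  10  10  23  46  57  54  41  25  14  11  20  38  47  52']
156 ['  48  35  18  12  13  21  27  21  14  10  10  11  11  17  29  34  29  21  13  10  10  14  20  20  25']
157 ['  54  37  19  12  10  12  13  12  10  10  11  10  10  10  13  14  13  12  10   9  10  10  12  11  17']
158 ['  42  27  15  11  10  10  10  10  11  10  10  11   9  10   9  10  10  10  10   9  10   9  10  11  14']
159 ['  28  16  11  10   9  10  10   9   9  10  10  10  10  10   9  10  10  10  10  10   9   9  10  10  14']
cur [ 0.5212 -0.1235  0.2749] -58.53 tilt [-0.94 -0.04  4.17] d [  0.3 -18.6 -34.9] dphi -4.17 rows 2
[[-4.7, 8.0, 17.4], [-4.4, 8.2, 17.4]]
rot z 2.09
wrist clip_center 0.86 [320.7 210.9] [ 0.5176 -0.122   0.1289]
wrist raiser_seat 0.7 [338.1 189.3] [ 0.5209 -0.1415  0.028 ]
axis at clip centre [ 0.520102   -0.12135565  0.12891359]
```

>>> drive_tool(
  linear=[
    [-2,4,8],
    [-3,5,10],
    [-2,4,10],
    [-1,2,8],
    [0,0,0],
    [0,0,0],
  ],
  rot=[
    [-0.4,0,2],
    [-0.3,0,1.5],
    [-0.2,0,0.7],
    [0,0,0],
    [0,0,0],
    [0,0,0],
  ],
  hand=[32,32,32,32,32,32],
)

```text
t: 17.17
tcp_pos: [0.5224, -0.1412, 0.2386]
tool_rot: [0.973, 0.231, 0.002, 0.001]
force: [0.7, -0.3, -2.5]
finger_gap: 0.405
```

```bash
python3 - <<'E'
from h import *
plan([.5218,-.1416,.21],-62.7)
s,T,o=where(); print('bottom',o+T.apply([-.002,0,0]),s['t'])
E
```

```text
cur [ 0.5224 -0.1412  0.2386] -63.24 tilt [ 0.16 -0.15 -0.54] d [ -0.6  -0.4 -28.6] dphi 0.54 rows 1
[[-0.7, 0.1, 28.6]]
rot z -0.54
bottom [ 0.52117429 -0.14228805  0.08158995] 17.1667
```

>>> drive_tool(
  linear=[
    [-0.7,0,8],
    [0,0,12],
    [0,0,10],
    [0,0,4],
    [0,0,0],
    [0,0,0],
  ],
  rot=[
    [0.1,-0.1,-0.5],
    [0,0,0],
    [0,0,0],
    [0,0,0],
    [0,0,0],
    [0,0,0],
  ],
  hand=[32,32,32,32,32,32],
)

```text
t: 17.67
tcp_pos: [0.5227, -0.1414, 0.2034]
tool_rot: [0.972, 0.236, 0.001, 0.001]
force: [0.7, 0.4, -1.7]
finger_gap: 0.403
```

```bash
python3 - <<'E'
from h import *
plan([.5218,-.1416,.186],-62.7)
s,T,o=where(); print('bottom',o+T.apply([-.002,0,0]),s['t'],s['force'])
im,M=look('wrist',{'clip_center':o[2]+.011,'raiser_seat':.028},'n0')
look('scene',{'clip_center':o[2]+.011,'raiser_seat':.028},'n1')
E
```

```text
cur [ 0.5227 -0.1414  0.2034] -62.64 tilt [ 0.15 -0.13  0.06] d [ -0.9  -0.2 -17.4] dphi -0.06 rows 1
[[-0.9, -0.2, 17.4]]
rot z 0.06
bottom [ 0.5214865  -0.14250974  0.04643919] 17.6667 [ 0.66011297  0.41032247 -1.68328708]
wrist clip_center 0.62 [318.8 208.4] [ 0.5218 -0.1396  0.0574]
scene clip_center 0.64 [228.4 241.7] [ 0.7123 -0.0976  0.0574]
scene clip_center 0.5 [289.8 192.4] [ 0.5216 -0.1345  0.0574]
scene raiser_seat 0.79 [311.7 121.9] [ 0.2928 -0.3519  0.028 ]
scene raiser_seat 0.77 [291.3 195.9] [ 0.5122 -0.1445  0.028 ]
```

>>> drive_tool(
  linear=[
    [-1.2,-0.5,3],
    [0,0,4],
    [0,0,2],
    [0,0,0],
    [0,0,0],
  ],
  rot=[
    [0.2,-0.1,0],
    [0,0,0],
    [0,0,0],
    [0,0,0],
    [0,0,0],
  ],
  hand=[32,32,32,32,32],
)

```text
t: 18.38
tcp_pos: [0.5219, -0.1419, 0.195]
tool_rot: [0.972, 0.236, 0.001, 0.0]
force: [0.8, -1.0, -1.3]
finger_gap: 0.405
```

```bash
python3 - <<'E'
from h import *
plan([.5205,-.1416,.186],-62.7)
s,T,o=where(); print('bottom',o+T.apply([-.002,0,0]),s['t'],s['force'])
E
```

```text
cur [ 0.5219 -0.1419  0.195 ] -62.65 tilt [ 0.09 -0.13  0.05] d [-1.4  0.3 -9. ] dphi -0.05 rows 1
[[-1.1, -0.9, 9.0]]
rot z 0.05
bottom [ 0.52055821 -0.14288659  0.03796854] 18.3833 [ 0.77803419 -1.03489684 -1.32330158]
```

Aligned at (0.5206, −0.1429). I'll lower in small steps and watch the force.

>>> drive_tool(
  linear=[
    [-0.4,-0.3,2],
    [0,0,2],
    [0,0,2],
    [0,0,1.5],
    [0,0,0],
    [0,0,0],
  ],
  rot=[
    [0,0,0],
    [0,0,0],
    [0,0,0],
    [0,0,0],
    [0,0,0],
    [0,0,0],
  ],
  hand=[32,32,32,32,32,32],
)

```text
t: 18.88
tcp_pos: [0.5213, -0.1418, 0.1864]
tool_rot: [0.972, 0.236, 0.001, 0.0]
force: [-0.1, 0.6, -2.0]
finger_gap: 0.405
```

```bash
python3 - <<'E'
from h import *
plan([.5205,-.1416,.186],-62.7)
s,T,o=where(); print('bottom',o+T.apply([-.002,0,0]),s['t'],s['force'],s['ft_torque'])
E
```

```text
cur [ 0.5213 -0.1418  0.1864] -62.65 tilt [ 0.06 -0.12  0.05] d [-0.8  0.2 -0.4] dphi -0.05 rows 1
[[-0.7, -0.6, 0.4]]
rot z 0.05
bottom [ 0.51993596 -0.14271307  0.02939808] 18.8833 [-0.06882916  0.62714577 -1.97882224] [0.02365728 0.01757825 0.01610557]
```

>>> drive_tool(
  linear=[
    [0,0,1.5],
    [0,0,1],
    [0,0,0],
    [0,0,0],
  ],
  rot=[
    [0,0,0],
    [0,0,0],
    [0,0,0],
    [0,0,0],
  ],
  hand=[32,32,32,32],
)

```text
t: 19.22
tcp_pos: [0.5218, -0.142, 0.1857]
tool_rot: [0.972, 0.236, 0.002, 0.001]
force: [0.5, 0.5, -2.2]
finger_gap: 0.406
```

```bash
python3 - <<'E'
from h import *
s,T,o=where(); print('bottom',o+T.apply([-.002,0,0]),s['t'],s['tcp_pos'],s['force'],s['ft_torque'])
E
```

```text
bottom [ 0.52062388 -0.14310115  0.02873296] 19.2167 [ 0.52179177 -0.14203625  0.18573774] [ 0.52515229  0.49985351 -2.21925538] [-0.00626365  0.01316     0.01513517]
```

>>> drive_tool(
  linear=[
    [0,0,2],
    [0,0,2],
    [0,0,1.5],
    [0,0,0],
  ],
  rot=[
    [0,0,0],
    [0,0,0],
    [0,0,0],
    [0,0,0],
  ],
  hand=[32,32,32,32],
)

```text
t: 19.55
tcp_pos: [0.522, -0.1422, 0.1855]
tool_rot: [0.972, 0.237, 0.002, 0.002]
force: [-0.1, 0.2, -0.9]
finger_gap: 0.409
```

```bash
python3 - <<'E'
from h import *
s,T,o=where(); print('bottom',o+T.apply([-.002,0,0]),s['t'],s['tcp_pos'],s['force'],s['ft_torque'])
E
```

```text
bottom [ 0.52104855 -0.14340043  0.02853272] 19.55 [ 0.52199753 -0.14216423  0.18553773] [-0.05005997  0.18288149 -0.9483605 ] [ 0.00054156 -0.04502134 -0.00021873]
```

The descent stops at the expected seat height (bottom ≈ 28.5 mm; resting on the key would be at least 35). Opening the tongs while keeping hold of them.

>>> drive_tool(
  linear=[
    [0,0,0],
    [0,0,0],
    [0,0,0],
    [0,0,0],
    [0,0,0],
    [0,0,0],
  ],
  rot=[
    [0,0,0],
    [0,0,0],
    [0,0,0],
    [0,0,0],
    [0,0,0],
    [0,0,0],
  ],
  hand=[36,39,42,45,45,45],
)

```text
t: 20.05
tcp_pos: [0.5221, -0.1422, 0.1842]
tool_rot: [0.972, 0.237, 0.002, 0.001]
force: [0.7, 0.5, -1.3]
finger_gap: 0.529
```

```bash
python3 - <<'E'
from h import *
s,T,o=where(); print(s['t'],s['tcp_pos'],s['finger_gap']*85.4,s['force'])
im,M=look('wrist',{'clip_center':.039},'p0')
look('scene',{'clip_center':.039,'raiser_seat':.028},'p1')
E
```

```text
20.05 [ 0.52209295 -0.14222059  0.18419392] 45.140139098550286 [ 0.66072018  0.51225455 -1.33006277]
wrist clip_center 0.82 [322.2 208.5] [ 0.5228 -0.1429  0.039 ]
scene clip_center 0.83 [292.3 194.4] [ 0.5122 -0.139   0.039 ]
scene raiser_seat 0.89 [334.2 164. ] [ 0.3524 -0.1678  0.028 ]
scene raiser_seat 0.87 [309.7 123.1] [ 0.3012 -0.351   0.028 ]
```

>>> drive_tool(
  linear=[
    [0,0,-4],
    [0,0,-10],
    [0,0,-16],
    [0,0,-20],
    [0,0,-24],
    [0,0,-26],
    [0,0,-20],
    [0,0,0],
    [0,0,0],
  ],
  rot=[
    [0,0,0],
    [0,0,0],
    [0,0,0],
    [0,0,0],
    [0,0,0],
    [0,0,0],
    [0,0,0],
    [0,0,0],
    [0,0,0],
  ],
  hand=[45,45,45,45,45,45,45,45,45],
)

```text
t: 21.05
tcp_pos: [0.5207, -0.1416, 0.3143]
tool_rot: [0.972, 0.237, 0.002, 0.002]
force: [-0.1, -0.5, -1.0]
finger_gap: 0.528
```

```bash
python3 - <<'E'
from h import *
s,T,o=where(); print(s['t'],s['finger_gap']*85.4,s['force'])
plan([.514,-.352,.30],-76.5)
im,M=look('wrist',{'clip_center':.039,'raiser_seat':.028,'tongs_foot':s['tcp_pos'][2]-.1536},'q0')
print('foot exp',s['tcp_pos']+T.apply([0,0,.1536]))
for d in cams.regions_of('clip_center','wrist')[:2]:
    m=d['pixels'].astype(np.uint8); r=cv2.minAreaRect(np.argwhere(m)[:,::-1].astype(np.float32)); B=cv2.boxPoints(r)
    P=np.array([ray('w',p,.05,M) for p in B]); print(d['score'],d['rect'],m.sum(),P.round(4)[:,:2].tolist(),[np.linalg.norm(P[i]-P[(i+1)%4]).round(4) for i in range(4)])
# expected block outline if seated
g=np.radians(27.3);u=np.array([np.cos(g),np.sin(g),0]);v=np.array([-u[1],u[0],0])
print(proj('w',[np.array([.52,-.1428,.05])+a*u+b*v for a,b in ((-.03,-.013),(-.03,.013),(.03,.013),(.03,-.013))],M).round(1).tolist())
save('q_dbg',im)
E
```

```text
21.05 45.11405054974221 [-0.09463779 -0.45079736 -1.03191283]
cur [ 0.5207 -0.1416  0.3143] -62.61 tilt [ 0.23 -0.26 13.89] d [  -6.7 -210.4  -14.3] dphi -13.89 rows 6
[[-17.1, 30.6, 2.4], [-15.9, 31.3, 2.4], [-14.6, 31.9, 2.4], [-13.3, 32.5, 2.4], [-12.0, 33.0, 2.4], [-10.6, 33.4, 2.4]]
rot z 2.31
wrist clip_center 0.97 [324.9 175. ] [ 0.5252 -0.1453  0.039 ]
wrist raiser_seat 0.83 [287.1 281.3] [ 0.3608 -0.17    0.028 ]
wrist raiser_seat 0.67 [321.9 177.5] [ 0.5187 -0.1446  0.028 ]
foot exp [ 0.52158579 -0.14191471  0.16072839]
0.7 [312.3, 151.3, 331.8, 202.9] 1027 [[0.5445, -0.1178], [0.5554, -0.1389], [0.5009, -0.1678], [0.4895, -0.1457]] [np.float64(0.0237), np.float64(0.0617), np.float64(0.0248), np.float64(0.0617)]
[[331.7, 203.2], [310.7, 203.2], [310.3, 154.8], [332.2, 154.8]]
```

>>> drive_tool(
  linear=[
    [-12,22,0],
    [-15,30,1],
    [-14.5,31,2],
    [-13.5,32,2],
    [-12,33,2],
    [-10.5,33,2],
    [-6,20,0],
    [0,0,0],
    [0,0,0],
  ],
  rot=[
    [0,0,2],
    [0,0,2],
    [0,0,2],
    [0,0,2],
    [0,0,2],
    [0,0,2],
    [0,0,1.9],
    [0,0,0],
    [0,0,0],
  ],
  hand=[45,45,45,45,45,45,45,45,45],
)

```text
t: 22.05
tcp_pos: [0.511, -0.3651, 0.2861]
tool_rot: [0.993, 0.113, -0.008, -0.01]
force: [-0.2, 0.3, -1.7]
finger_gap: 0.525
```

```bash
python3 - <<'E'
from h import *
s,T,o=where(); print(s['t'],s['finger_gap']*85.4)
plan([.514,-.352,.23],-76.5)
look('wrist',{'pot_floor':.004,'tongs_foot':s['tcp_pos'][2]-.1536,'clip_center':.039},'r0')
print('foot exp',s['tcp_pos']+T.apply([0,0,.1536]))
E
```

```text
22.05 44.79360518071627
cur [ 0.511  -0.3651  0.2861] -77.0 tilt [-1.23  0.83 -0.49] d [  3.   13.1 -56.1] dphi 0.5 rows 2
[[2.9, -6.1, 28.0], [2.9, -6.1, 28.0]]
rot z -0.25
wrist pot_floor 0.75 [313.2 166.2] [ 0.5139 -0.3473  0.004 ]
wrist tongs_foot 0.74 [344.4 249.9] [ 0.4724 -0.3909  0.1325]
wrist tongs_foot 0.67 [132.3 122. ] [ 0.5401 -0.2041  0.1325]
wrist clip_center 0.87 [134.3 121.7] [ 0.524  -0.1449  0.039 ]
foot exp [ 0.50811624 -0.36243158  0.13251929]
```

>>> drive_tool(
  linear=[
    [1.5,-4,4],
    [1.5,-4,6],
    [1,-3,6],
    [0,0,4],
    [0,0,0],
    [0,0,0],
  ],
  rot=[
    [-0.6,0.4,-0.3],
    [-0.5,0.4,-0.2],
    [0,0,0],
    [0,0,0],
    [0,0,0],
    [0,0,0],
  ],
  hand=[45,45,45,45,45,45],
)

```text
t: 22.75
tcp_pos: [0.5146, -0.3434, 0.2684]
tool_rot: [0.992, 0.124, 0.001, -0.001]
force: [-0.0, -0.3, -0.6]
finger_gap: 0.529
```

```bash
python3 - <<'E'
from h import *
s,T,o=where(); print(s['t'],s['finger_gap']*85.4)
plan([.514,-.352,.23],-76.5)
print('foot exp',s['tcp_pos']+T.apply([0,0,.1536]))
E
```

```text
22.75 45.13615011219817
cur [ 0.5146 -0.3434  0.2684] -75.73 tilt [-0.07 -0.07  0.77] d [ -0.6  -8.6 -38.4] dphi -0.77 rows 2
[[-1.3, 4.1, 19.2], [-1.3, 4.1, 19.2]]
rot z 0.38
foot exp [ 0.51471999 -0.34318956  0.11475046]
```

>>> drive_tool(
  linear=[
    [-1,4,2],
    [-0.5,3,2],
    [0,0,2],
    [0,0,0],
    [0,0,0],
    [0,0,0],
  ],
  rot=[
    [0,0,0.5],
    [0,0,0.3],
    [0,0,0],
    [0,0,0],
    [0,0,0],
    [0,0,0],
  ],
  hand=[45,45,45,45,45,45],
)

```text
t: 23.25
tcp_pos: [0.5155, -0.3525, 0.2625]
tool_rot: [0.993, 0.116, 0.001, 0.0]
force: [0.3, -0.6, -2.1]
finger_gap: 0.526
```

```bash
python3 - <<'E'
from h import *
s,T,o=where(); print(s['t'],s['finger_gap']*85.4)
plan([.514,-.352,.23],-76.5)
print('foot exp',s['tcp_pos']+T.apply([0,0,.1536]))
E
```

```text
23.25 44.878567914321366
cur [ 0.5155 -0.3525  0.2625] -76.64 tilt [ 0.04 -0.12 -0.14] d [ -1.5   0.5 -32.5] dphi 0.14 rows 1
[[-1.3, -0.9, 32.5]]
rot z -0.14
foot exp [ 0.51581509 -0.35255868  0.10890853]
```

Now down into the pot, stopping with the tips around 15 mm above its floor.

>>> drive_tool(
  linear=[
    [-1.5,-0.5,10],
    [0,0,15],
    [0,0,18],
    [0,0,18],
    [0,0,15],
    [0,0,8],
    [0,0,0],
    [0,0,0],
  ],
  rot=[
    [0,0,0],
    [0,0,0],
    [0,0,0],
    [0,0,0],
    [0,0,0],
    [0,0,0],
    [0,0,0],
    [0,0,0],
  ],
  hand=[45,45,45,45,45,45,45,45],
)

```text
t: 23.92
tcp_pos: [0.5135, -0.3532, 0.1732]
tool_rot: [0.993, 0.116, 0.002, 0.001]
force: [-0.8, -0.1, -0.8]
finger_gap: 0.528
```

```bash
python3 - <<'E'
from h import *
s,T,o=where(); print(s['t'],s['finger_gap']*85.4,s['force'])
plan([.514,-.352,.158],-76.5)
print('foot exp',s['tcp_pos']+T.apply([0,0,.1536]))
E
```

```text
23.9167 45.07337548375831 [-0.83331202 -0.09360593 -0.83431507]
cur [ 0.5135 -0.3532  0.1732] -76.69 tilt [ 0.14 -0.17 -0.18] d [  0.5   1.2 -15.2] dphi 0.19 rows 1
[[0.7, -1.0, 15.2]]
rot z -0.19
foot exp [ 0.51408728 -0.35344391  0.01963908]
```

>>> drive_tool(
  linear=[
    [0,0,5],
    [0,0,5],
    [0,0,4],
    [0,0,2],
    [0,0,0],
    [0,0,0],
  ],
  rot=[
    [0,0,0],
    [0,0,0],
    [0,0,0],
    [0,0,0],
    [0,0,0],
    [0,0,0],
  ],
  hand=[45,45,45,45,45,45],
)

```text
t: 24.42
tcp_pos: [0.5149, -0.3545, 0.1586]
tool_rot: [0.993, 0.116, 0.004, 0.003]
force: [-0.3, 0.9, -0.8]
finger_gap: 0.529
```

```bash
python3 - <<'E'
from h import *
s,T,o=where(); print(s['t'],s['finger_gap']*85.4,s['force'])
plan([.514,-.352,.158],-76.5)
E
```

```text
24.4167 45.165497645986704 [-0.27687451  0.87423321 -0.75123797]
cur [ 0.5149 -0.3545  0.1586] -76.68 tilt [ 0.44 -0.35 -0.18] d [-0.9  2.5 -0.6] dphi 0.18 rows 1
[[-0.3, -2.6, 0.6]]
rot z -0.18
```

>>> drive_tool(
  linear=[
    [0,-1.5,1],
    [0,0,0],
    [0,0,0],
    [0,0,0],
    [0,0,0],
    [0,0,0],
    [0,0,0],
    [0,0,0],
    [0,0,0],
  ],
  rot=[
    [0,0,0],
    [0,0,0],
    [0,0,0],
    [0,0,0],
    [0,0,0],
    [0,0,0],
    [0,0,0],
    [0,0,0],
    [0,0,0],
  ],
  hand=[45,48,51,54,60,68,78,85,85],
)

```text
t: 25.17
tcp_pos: [0.5157, -0.3538, 0.1599]
tool_rot: [0.993, 0.116, 0.005, 0.005]
force: [-0.5, -0.0, 0.4]
finger_gap: 0.997
```

>>> drive_tool(
  linear=[
    [0,0,-6],
    [0,0,-14],
    [0,0,-24],
    [0,0,-28],
    [0,0,-28],
    [0,0,-28],
    [0,0,-15],
    [0,0,0],
    [0,0,0],
  ],
  rot=[
    [0,0,0],
    [0,0,0],
    [0,0,0],
    [0,0,0],
    [0,0,0],
    [0,0,0],
    [0,0,0],
    [0,0,0],
    [0,0,0],
  ],
  hand=[85,85,85,85,85,85,85,85,85],
)

```text
t: 25.92
tcp_pos: [0.5133, -0.3519, 0.3105]
tool_rot: [0.993, 0.116, 0.004, 0.004]
force: [-0.7, 0.2, -0.3]
finger_gap: 0.992
```

```bash
python3 - <<'E'
from h import *
s,T,o=where(); print(s['t'],s['tcp_pos'],s['finger_gap']*85.4,s['force'])
im,M=look('wrist',{'pot_floor':.004,'tongs_grip':.104,'tongs_foot':.004,'clip_center':.039,'raiser_seat':.028},'s0')
look('scene',{'tongs_grip':.104,'tongs_foot':.004,'clip_center':.039,'raiser_seat':.028,'tee':0,'coupling':0,'tape_measure':0,'cap':.004},'s1')
look('top',{'clip_center':.039,'raiser_seat':.028},'s2')
# seated outline expectation vs region in scene: block + key heights
g=np.radians(27.3);u=np.array([np.cos(g),np.sin(g),0]);v=np.array([-u[1],u[0],0])
for c in ('scene','top'):
  for d in cams.regions_of('clip_center',c)[:2]: print(c,d['score'],np.round(d['rect'],1))
  for dz in (0,.007):
    q=proj(c,[np.array([.52,-.1428,.028+dz+h])+a*u+b*v for a in(-.03,.03) for b in (-.013,.013) for h in (0,.022)]+[np.array([.52,-.1428,.088+dz])+.02*u]); print(dz,q.min(0).round(1),q.max(0).round(1))
E
```

```text
25.9167 [ 0.51329534 -0.35190859  0.31054221] 84.75097815085051 [-0.67414198  0.20237066 -0.30208063]
wrist pot_floor 0.74 [317.  173.2] [ 0.512  -0.3487  0.004 ]
wrist tongs_grip 0.95 [320.1 189. ] [ 0.5151 -0.3517  0.104 ]
wrist tongs_grip 0.95 [352.2 289.1] [ 0.4104 -0.4134  0.104 ]
wrist tongs_foot 0.97 [344.9 248.9] [ 0.4116 -0.4139  0.004 ]
wrist tongs_foot 0.96 [318.1 169.9] [ 0.5167 -0.3491  0.004 ]
wrist clip_center 0.66 [148.1 129.1] [ 0.5243 -0.142   0.039 ]
wrist clip_center 0.32 [322.5 189.1] [ 0.5003 -0.3586  0.039 ]
wrist raiser_seat 0.93 [163.4 253.8] [ 0.3591 -0.1677  0.028 ]
wrist raiser_seat 0.9 [150.8 133.6] [ 0.5179 -0.1393  0.028 ]
scene tongs_grip 0.9 [242.2 133.7] [ 0.5259 -0.3463  0.104 ]
scene tongs_grip 0.58 [290.7 128.8] [ 0.4118 -0.2851  0.104 ]
scene tongs_foot 0.9 [247.6 159.9] [ 0.5244 -0.3498  0.004 ]
scene tongs_foot 0.77 [290.8 153.4] [ 0.4102 -0.2971  0.004 ]
scene clip_center 0.77 [291.9 198.1] [ 0.5199 -0.1295  0.039 ]
scene clip_center 0.62 [396.3 266. ] [0.4489 0.1676 0.039 ]
scene raiser_seat 0.8 [289.9 199. ] [ 0.5209 -0.1381  0.028 ]
scene raiser_seat 0.62 [312.6 122.2] [ 0.2915 -0.3491  0.028 ]
scene tee 0.64 [229.3 236.2] [ 0.6932 -0.1504  0.    ]
scene tee 0.39 [250.9 160.6] [ 0.5167 -0.3455  0.    ]
scene coupling 0.88 [351.1 220.2] [ 0.4257 -0.0073  0.    ]
scene tape_measure 0.85 [396.3 265.8] [0.4278 0.1553 0.    ]
scene tape_measure 0.66 [409.3 345.8] [0.5359 0.3002 0.    ]
scene cap 0.5 [399.6 366.3] [0.5803 0.3163 0.004 ]
top clip_center 0.77 [348.5 195. ] [ 0.5335 -0.1462  0.039 ]
top raiser_seat 0.58 [347.3 200.8] [ 0.5179 -0.143   0.028 ]
scene 0.83 [281.6 179.2 297.8 208.9]
0 [278.2 182.4] [299.1 207.7]
0.007 [277.9 180.5] [299. 206.]
top 0.6 [344.7 189.4 357.  207.8]
0 [338.4 188. ] [356.8 211.2]
0.007 [338.5 187.6] [357.  210.9]
```

```bash
python3 -c "
from station import order; print(order.sign_off())"
```

```text
the job is handed in; nothing more can be done
None
```

The job is handed in, at about 27 s of the 54 s allowed. I took the steel tongs from the grey pot and lifted the clip out of its bin with them. I set the clip on the grey raiser with its taller arm at the key's +x end, then stood the tongs back in the pot and raised the gripper clear.

**Clip seated:** The clip met no resistance until its underside was about 28.5 mm above the bench. The seat is at 28 mm, and resting on the key would have stopped it at 35 mm or more. The clip's lower edge in the scene picture (row 208.9) also fits seated (207.7) better than sitting on the key (206.0).

**Tongs:** The last wrist estimates put them within about 4 mm of the pot's middle. The scene camera gave 10–12 mm, still inside the 20 mm limit.

**Bystanders:** The tee, coupling, tape measure and cap were all found within about 8 mm of where they started.

**Disagreements:** Single network estimates of the clip's centre differed by up to about 14 mm: the top and scene cameras were each about 13–14 mm off, the last wrist estimate about 4 mm. The seating verdict therefore rests mainly on the descent height and the fit over the key. The grip reading was also 34.6 mm where 36 mm was expected, though the hold stayed firm. My 12 picture views were used up, so I did not look at a picture of the final state.

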